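# Close the seasoning canister with parts from behind the bottles

## Robot

A 6-joint arm with a two-finger parallel gripper is mounted at the origin on the work surface. World frame = base frame: x ahead of the robot, y to its left, z up, the work surface at z = 0. Lengths are in m, angles in rad, forces in N, time in s.
With the tool pointing down it reaches from about 0.225 to 0.875 m from the base axis. Payload 3.4 kg.
Tool frame: the origin (TCP) lies midway between the tips of the shut fingers; the grasp point (between the pads) lies 19 mm behind it (manip.tcp_to_grasp is the distance from the TCP to the grasp point, in m); x points along the fingers, y is the direction in which the jaws open and shut, and the axes are right-handed (so a half turn about x gives the same grasp; the last joint's range is limited). The gripper opens to 85 mm and grips with 20 to 120 N. Pads are 22 mm wide; open, the fingers measure 114 mm over their backs; the gripper's body (76 mm by 85 mm) begins 54 mm behind the grasp point. The pads swing forward as they close: fully open they stand 13 mm farther back than shut.
Start: joints at [-1.395, 0.276, 1.505, -0, 1.361, -0.121], TCP at [0.168, -0.55, 0.196] pointing down, gripper open.
Joint ranges: [-2.89, 2.89], [-0.75, 2.08], [0.22, 2.7], [-1.18, 4.32], [0.11, 2.71], [-2.7, 2.7]. Speed limits (rad/s): [2.57, 2.57, 3.14, 3.14, 3.14, 3.14].

## Interface

Orientations are given as a unit quaternion [w, x, y, z].
In Python, from rig import readout, eyes, job, manip gives the robot as it stands. The module is installed in compiled form; this text tells all that it offers.
- The arm moves only by the tool carry_out, never from a script. Its argument "deltas" is one flat list of numbers, 7 for each row, row after row: the shift along the tool's x, y, z scaled (see below), then the turn, a rotation vector about the tool's x, y, z scaled (see below), then the opening, from -1 (shut) to 1 (fully open). In form: [dx, dy, dz, ax, ay, az, grip, dx, dy, dz, ax, ay, az, grip, ...]. A call has 1 to 10 rows; each row shifts and turns the commanded pose from where the row before left it, along the tool's axes as they then stand; what a row does not reach is not made up. The controller multiplies each number of a shift by 60 mm and each number of a turn by 4 degrees. A row lasts 1/8 s, in which the tool goes at most 62.5 mm and 10.7 degrees, less where a joint would pass 70% of its speed; a pose out of reach is approached as far as the arm can. A call with a number of a shift or a turn outside -1 to 1 is refused whole. A call with a gripper value outside its range is refused whole. The fingers move at their own pace and stop on an object; "newtons" is the grip in N (left out, the last holds). Time passes only in rows, so rows that do not move let the fingers close. It gives the time, the measured TCP pose, the force and the opening at its end, in the units of the state.
- readout.get_state(): the state, without advancing time (a new reading comes with each control period).
- eyes.get_image(name): name is "scene" or "top"; returns a dict with "color" (384x512x3 uint8, red, green, blue), "z_map" (384x512 float32, m along the optical axis (not along the pixel's ray), 0 where there is no reading), "mtx" (3x3 intrinsics, pixels), "distortion" ([k1, k2, p1, p2, k3] as OpenCV has them; the pictures are not rectified), "origin" and "orientation" of the camera in the world. Camera axes: x right, y down, z forward; pixel columns grow to the right and rows downward; lengths in m; the calibration is good to about 2 mm. A picture is of the moment at which its call begins.
- job.sign_off(): hands the job in, once; it reports no verdict.
The state is a dict: "clock": time; "qpos": joint angles; "qd": joint speeds; "effort": joint torques, N m; "position": TCP position; "ee_rot": TCP orientation; "contact_force": force on the tool from outside, world axes, zero at the start; "moment": the same for the moment, N m; "width": finger opening in m.
Only numpy, scipy, OpenCV 4.12 (cv2) and the standard library are available. Lean on these libraries where they do the work, as an engineer would, in place of code of your own. Each camera call takes 0.05 s, during which the arm holds its last target.

## Task

The two flanged steel parts that close the seasoning canister lie in the stock tub behind two sauce bottles. First stand both bottles on the empty side tray, then seat the collar flange-down on the canister's neck and the closed cap flange-down on top of the collar, both fully home, and only then put each bottle back where it stood in the tub. Keep the bottles upright, set everything down rather than dropping it, and leave the jar and the can alone.

Things in the scene. Friction and masses are not known exactly. Their poses are not given: they have to be found in the camera images.
- round_bottle: Round dark sauce bottle with a paper band: body 56 mm across, shoulder from 95 to 118 mm height, neck 26 mm across, yellow screw cap 32 mm across and 24 mm tall; 150 mm tall overall, about 0.35 kg. Origin: centre of its underside, z up its axis.
- square_bottle: Square dark sauce bottle with a paper band: body 54 x 54 mm and 85 mm tall, round shoulder to 100 mm, neck 26 mm across, yellow screw cap 32 mm across and 24 mm tall; 130 mm tall overall, about 0.38 kg. Origin: centre of its underside, z up its axis.
- collar: Loose steel collar, the wider flanged part, open to below: flange 72 mm across and 5 mm thick at the bottom, sleeve 48 mm across up to 34 mm, then a narrower dark centring spigot 34 mm across up to 47 mm. Its underside has a socket 39 mm across and 16 mm deep. About 0.16 kg, lies flange down. Origin: centre of its underside, z up its axis.
- cap: Loose steel closed cap, the smaller flanged part: flange 60 mm across and 5 mm thick at the bottom, sleeve 44 mm across up to 36 mm, low domed top to 42 mm, no spigot. Its underside has a socket 39 mm across and 16 mm deep. About 0.13 kg, lies flange down. When seated its underside rests on the collar's sleeve end, 34 mm above the collar's origin. Origin: centre of its underside, z up its axis.
- tub: Open pale plastic stock tub, fixed, 190 (x) x 250 (y) x 45 mm tall, walls and floor 5 mm. The two bottles stand side by side in its -x half, the collar and cap side by side in its +x half (about 110 mm apart along its y). Origin: centre of its underside; x from the bottles to the flanged parts.
- tray: Low aluminium side tray, fixed, empty at the start, 160 (x) x 250 (y) mm, rim 14 mm tall, walls and floor 4 mm. Origin: centre of its underside; y is the long direction.
- canister: Low round seasoning canister of brushed metal, fixed, 110 mm across; flat top at 60 mm, with a dark centring neck in its middle, 34 mm across, rising to 73 mm, its edge chamfered. The collar's underside rests on the flat top, 60 mm above the origin. Origin: centre of its underside, z up.
- jar: Bystander: squat round brown jar with a flat steel lid, 86 mm across, 78 mm tall, beyond the work. Origin: centre of its underside.
- can: Bystander: upright food can, 68 mm across, 90 mm tall, beyond the work. Origin: centre of its underside.
Things that resemble listed ones, but are neither listed nor needed, are in the scene too. Leave any orange look-alike of the round_bottle alone.

How it is judged:
By the outcome, as a careful person would: the job done as asked, in the order asked, and still so for the second after the job is handed in, with the robot touching nothing.
It also fails if it takes over 144 s, if anything falls off the work surface, if the arm or the gripper's body presses on something with over 40 N, if the wrist force passes 120 N, or if a joint passes its speed limit or range.

## Working session

There is one attempt and no reset: what is moved stays moved. The work goes in short steps, Python scripts to look and compute and a tool call to move; the robot and the scene stay as the last step left them, time stands still between calls to the robot, and variables do not carry over. Pictures are saved under pics/ and viewed, and the job is handed in when it is done.

Besides the shell and the picture viewer there is one more tool, called after "Request:" as a command line: name --argument value ..., lists and objects as JSON in quotes. carry_out: Moves the arm, as the interface text tells. Its arguments: {"type":"object","properties":{"deltas":{"type":"array"},"newtons":{"type":"number"}},"required":["deltas"]}

```bash
mkdir -p pics; ls
cat > h.py <<'E'
import numpy as np, cv2
from rig import readout, eyes, job, manip
from scipy.spatial.transform import Rotation as R
def grab(n):
    return eyes.get_image(n)
def world(im):
    z=im["z_map"]; h,w=z.shape
    u,v=np.meshgrid(np.arange(w),np.arange(h))
    p=cv2.undistortPoints(np.stack([u,v],-1).reshape(-1,1,2).astype(np.float64),im["mtx"],np.array(im["distortion"])).reshape(h,w,2)
    c=np.dstack([p[...,0]*z,p[...,1]*z,z])
    q=im["orientation"]; r=R.from_quat([q[1],q[2],q[3],q[0]])
    W=r.apply(c.reshape(-1,3)).reshape(h,w,3)+np.array(im["origin"])
    W[z==0]=np.nan
    return W
def save(im,f,crop=None,s=1):
    c=im["color"][...,::-1]
    if crop: a,b,cc,d=crop; c=c[b:d,a:cc]
    c=cv2.resize(c,None,fx=s,fy=s,interpolation=cv2.INTER_CUBIC); cv2.imwrite(f,c)
E
python3 - <<'E'
from h import *
for n in("scene","top"):
    im=grab(n); save(im,f"pics/{n}0.png",s=1.5); print(n,im["origin"],im["orientation"],im["mtx"].tolist(),im["distortion"])
    np.savez(f"{n}0.npz",W=world(im),c=im["color"])
print(readout.get_state(),manip.tcp_to_grasp)
E
```

```text
pics
scene [ 1.25154072 -0.21657692  0.64780898] [-0.35253509  0.72947779  0.52184079 -0.26695197] [[372.06129250219266, 0.0, 255.31557224304376], [0.0, 372.06129250219266, 186.18203922907188], [0.0, 0.0, 1.0]] [0.00260912 0.         0.         0.         0.        ]
top [0.38596497 0.00215458 1.23115537] [-0.03568248  0.71072876 -0.70136446  0.040979  ] [[408.779120013981, 0.0, 254.49332268786543], [0.0, 408.779120013981, 192.43943611861414], [0.0, 0.0, 1.0]] [-0.12688504  0.          0.          0.          0.        ]
{'clock': 0.1, 'qpos': array([-1.39494951e+00,  2.76545200e-01,  1.50599690e+00, -1.34962524e-05,
        1.36072167e+00, -1.20990992e-01]), 'qd': array([ 8.15899700e-04, -2.09905796e-03, -2.56373423e-03, -1.10232170e-05,
        5.88966500e-04,  3.56298496e-04]), 'effort': array([ 1.55795624e-03, -4.17699659e+01, -2.46405870e+01, -2.02393412e-04,
        5.86210968e-03, -5.06218768e-06]), 'position': array([ 0.16808734, -0.54932789,  0.19522244]), 'ee_rot': array([-0.10397361, -0.69931167, -0.10515457,  0.69935341]), 'contact_force': array([ 0.18588061, -0.97611095, -0.3686391 ]), 'moment': array([0.0476515 , 0.02264631, 0.00746639]), 'width': 0.08575382066867092} 0.0187
```

View pics/scene0.png

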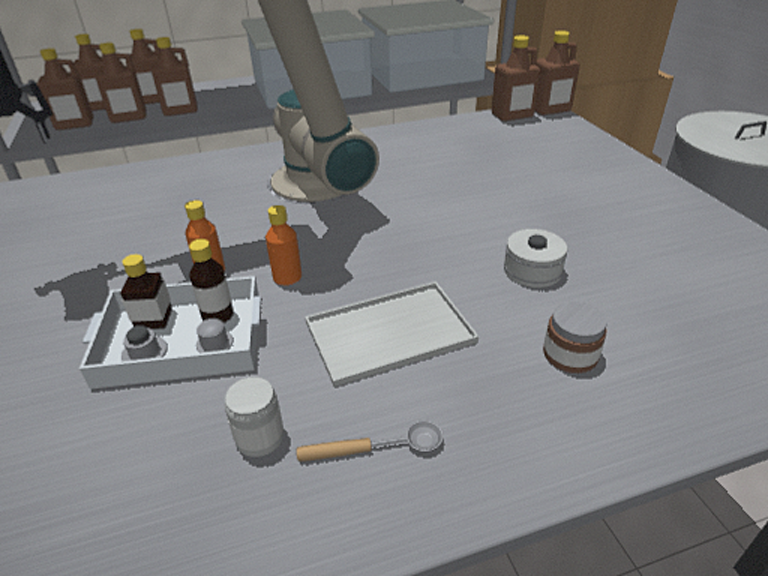

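View pics/top0.png

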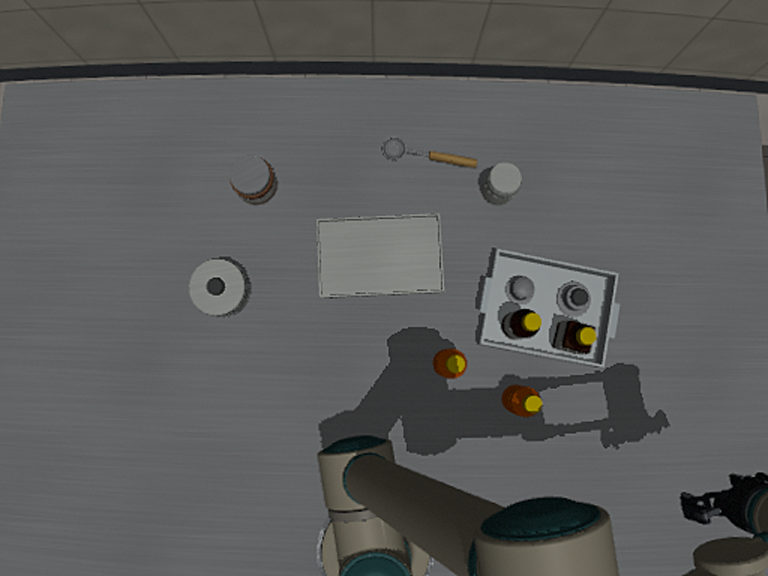

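The scene view shows the tub at left (170,330), the tray in the middle (390,330), the canister with its dark neck at (536,258), the jar at (575,338) and the can at (255,415). In the top view (1.5x), the dark round bottle is at (522,322), the dark square one at (578,336), the cap at (520,288), and the collar with its dark spigot at (574,297). The bottles at (450,363) and (522,401) are orange look-alikes outside the tub, so I leave them alone.

```bash
cat > m.py <<'E'
from h import *
from scipy.ndimage import label
def circ(P,r=None):
    A=np.c_[2*P,np.ones(len(P))]; b=(P**2).sum(1); s=np.linalg.lstsq(A,b,rcond=None)[0]; return s[:2],np.sqrt(s[2]+s[:2]@s[:2])
E
python3 - <<'E'
from m import *
for n in("top","scene"):
    d=np.load(f"{n}0.npz"); W=d["W"]; c=d["c"].astype(int)
    print(n)
    hsv=cv2.cvtColor(d["c"],cv2.COLOR_RGB2HSV)
    ye=(hsv[...,0]>22)&(hsv[...,0]<35)&(hsv[...,1]>150)&(hsv[...,2]>80)&(W[...,2]>.09)&(W[...,0]>-.1)
    l,k=label(ye)
    for i in range(1,k+1):
        m=l==i
        if m.sum()<15: continue
        P=W[m]; t=P[P[:,2]>np.nanpercentile(P[:,2],95)-.006]
        vv,uu=np.where(m)
        print("yellow",m.sum(),uu.mean().round(),vv.mean().round(),"top mean",t.mean(0).round(4),"mid",((t.max(0)+t.min(0))/2).round(4))
    # table bias
    tb=(W[...,2]<.02)&(W[...,2]>-.02); print("table z med",np.nanmedian(W[...,2][tb]))
    np.set_printoptions(suppress=True)
d=np.load("top0.npz");W=d["W"]
for nm,(u,v) in dict(cap=(520,288),collar=(574,297),can=(218,287)).items():
    u/=1.5;v/=1.5
    u=int(u);v=int(v)
    s=W[v-14:v+15,u-14:u+15]
    print(nm); print((s[::2,::2,2]*1000).round().astype(int) if not np.isnan(s).any() else s[::2,::2,2].round(3))
im=grab("top"); save(im,"pics/crop1.png",(310,155,425,255),6.5)
E
```

```text
top
yellow 107 355.0 214.0 top mean [ 0.4486 -0.2723  0.1552] mid [ 0.4479 -0.2721  0.1557]
yellow 98 391.0 224.0 top mean [ 0.4257 -0.3795  0.1356] mid [ 0.4254 -0.3794  0.136 ]
yellow 101 304.0 242.0 top mean [ 0.3729 -0.1371  0.1502] mid [ 0.3727 -0.1375  0.1512]
yellow 94 355.0 269.0 top mean [ 0.3047 -0.2736  0.1506] mid [ 0.3051 -0.2739  0.1517]
table z med 0.0001736688480171722
scene
yellow 109 129.0 139.0 top mean [ 0.3091 -0.2761  0.1496] mid [ 0.3068 -0.276   0.1493]
yellow 109 184.0 143.0 top mean [ 0.3789 -0.1389  0.1494] mid [ 0.376  -0.1381  0.1487]
yellow 161 133.0 166.0 top mean [ 0.4541 -0.2746  0.1545] mid [ 0.4529 -0.2745  0.1538]
yellow 158 89.0 177.0 top mean [ 0.4307 -0.3812  0.1347] mid [ 0.4286 -0.3815  0.134 ]
table z med 0.00010429660078808967
cap
[[ 0.003  0.006  0.001  0.005  0.009  0.007  0.004  0.003  0.001  0.005
   0.008  0.01   0.005  0.01   0.001]
 [ 0.005  0.004  0.004  0.003  0.006  0.006  0.007  0.002  0.008  0.004
   0.006  0.004  0.004  0.005  0.002]
 [ 0.004  0.01   0.002  0.006  0.004  0.003  0.002  0.006  0.007  0.005
   0.004  0.003  0.004  
[... 3715 characters left out ...]
0.063 0.064 0.065
  0.06  0.063 0.061]
 [0.058 0.058 0.065 0.06  0.073 0.073 0.072 0.075 0.071 0.065 0.063 0.061
  0.061 0.06  0.064]
 [0.06  0.056 0.06  0.061 0.07  0.077 0.071 0.07  0.064 0.063 0.061 0.06
  0.058 0.059 0.061]
 [0.056 0.06  0.057 0.06  0.056 0.062 0.062 0.056 0.06  0.059 0.063 0.06
  0.061 0.057 0.057]
 [0.061 0.059 0.061 0.059 0.061 0.056 0.06  0.062 0.063 0.06  0.058 0.061
  0.059 0.061 0.064]
 [0.062 0.061 0.061 0.056 0.061 0.059 0.057 0.057 0.058 0.059 0.055 0.06
  0.061 0.06  0.06 ]
 [0.059 0.061 0.061 0.06  0.055 0.062 0.06  0.058 0.055 0.059 0.059 0.06
  0.062 0.056 0.052]
 [0.059 0.058 0.06  0.06  0.062 0.058 0.061 0.059 0.055 0.059 0.062 0.061
  0.06  0.047 0.035]]
```

View pics/crop1.png

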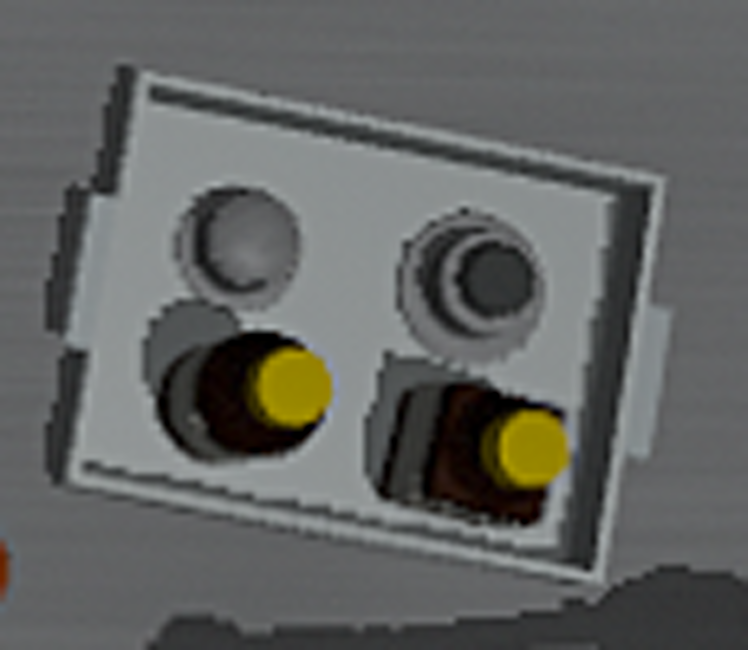

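```bash
cat >> m.py <<'E'
from scipy.optimize import least_squares
def proj(im,P):
    q=im["orientation"]; r=R.from_quat([q[1],q[2],q[3],q[0]])
    rv=r.inv(); t=-rv.apply(np.array(im["origin"]))
    return cv2.projectPoints(np.asarray(P,float).reshape(-1,3),rv.as_rotvec(),t,im["mtx"],np.array(im["distortion"]))[0].reshape(-1,2)
TH=np.linspace(0,2*np.pi,48,endpoint=False)
def hullpts(im,xy,cyl):
    P=[]
    for (r,z) in cyl: P.append(np.c_[xy[0]+r*np.cos(TH),xy[1]+r*np.sin(TH),np.full(48,z)])
    return cv2.convexHull(proj(im,np.vstack(P)).astype(np.float32))
def cen(hull):
    M=cv2.moments(hull); return np.array([M["m10"]/M["m00"],M["m01"]/M["m00"]]),M["m00"]
def solve(im,mask,cyl,x0):
    vv,uu=np.where(mask); o=np.array([uu.mean(),vv.mean()])
    s=least_squares(lambda x:cen(hullpts(im,x,cyl))[0]-o,x0,diff_step=1e-3)
    return s.x,mask.sum(),cen(hullpts(im,s.x,cyl))[1]
def comp(mask,im,pt):
    l,k=label(mask); p=proj(im,[pt])[0]
    best=None
    for i in range(1,k+1):
        m=l==i
        if m.sum()<20: continue
        vv,uu=np.where(m); d=np.hypot(uu.mean()-p[0],vv.mean()-p[1])
        if best is None or d<best[0]: best=(d,m)
    return best[1] if best else mask*False
def masks(im):
    hsv=cv2.cvtColor(im["color"],cv2.COLOR_RGB2HSV); W=world(im)
    ye=(hsv[...,0]>20)&(hsv[...,0]<36)&(hsv[...,1]>150)&(hsv[...,2]>60)
    dk=(hsv[...,2]<85)&(hsv[...,1]<60)
    return ye,dk,W,hsv
E
python3 - <<'E'
from m import *
np.set_printoptions(suppress=True,precision=4)
for n in("top","scene"):
    im=grab(n); ye,dk,W,hsv=masks(im); print(n)
    def rep(a,s): print(a,s[0],"px",s[1],"model",round(s[2]))
    rep("round",solve(im,comp(ye,im,[.45,-.273,.14]),[(.016,.131),(.016,.155)],[.45,-.273]))
    rep("square",solve(im,comp(ye,im,[.427,-.38,.12]),[(.016,.111),(.016,.135)],[.427,-.38]))
    for nm,c,zz,x0 in(("collar",.017,(.039,.052),(.479,-.355)),("canneck",.017,(.060,.073),(.502,.31))):
        p=proj(im,[[*x0,zz[1]]])[0].astype(int)
        near=np.zeros_like(dk); near[p[1]-14:p[1]+15,p[0]-14:p[0]+15]=1
        v=hsv[...,2]; print(np.percentile(v[near],[2,10,30,60,90]))
        t=(np.percentile(v[near],3)+np.percentile(v[near],70))/2
        zok=np.abs(W[...,2]-sum(zz)/2)<.022
        rep(nm,solve(im,comp((v<t)&near&zok,im,[*x0,sum(zz)/2]),[(c,zz[0]),(c,zz[1])],x0))
    for nm,cyl,thr,x0 in(("collar sleeve",[(.024,.025),(.024,.039),(.017,.052)],.025,(.479,-.355)),("cap sleeve",[(.022,.025),(.022,.041),(.012,.047)],.025,(.487,-.266)),("canister",[(.055,.03),(.055,.06),(.017,.073)],.03,(.502,.31))):
        d=np.hypot(W[...,0]-x0[0],W[...,1]-x0[1])
        m=(W[...,2]>thr)&(W[...,2]<.09)&(d<cyl[0][0]+.022)
        rep(nm,solve(im,comp(m,im,[*x0,.04]),cyl,x0))
    W2=W[(W[...,2]>.036)&(W[...,2]<.052)&(abs(W[...,0]-.46)<.17)&(abs(W[...,1]+.32)<.2)]
    if n=="top":
        r=cv2.minAreaRect(W2[:,:2].astype(np.float32)*1000); print("tub",r)
        m=(W[...,2]>.008)&(W[...,2]<.022)&(abs(W[...,0]-.55)<.12)&(abs(W[...,1]-.04)<.16)
        l,k=label(m); 
        print("tray", cv2.minAreaRect(W[m][:,:2].astype(np.float32)*1000))
E
```

```text
top
round [ 0.4494 -0.275 ] px 117 model 136
square [ 0.4259 -0.3828] px 107 model 137
[  5.8  29.   69.  138.  148. ]
collar [ 0.4916 -0.3739] px 20 model 117
[ 36.  53. 130. 132. 135.]
canneck [0.5141 0.3147] px 118 model 121
collar sleeve [ 0.499  -0.3874] px 116 model 220
cap sleeve [ 0.4607 -0.2543] px 28 model 189
canister [0.5135 0.3146] px 1185 model 1179
tub ((429.35296630859375, -328.21405029296875), (274.0024719238281, 301.384765625), 80.08179473876953)
tray ((552.8554077148438, 12.909332275390625), (229.64102172851562, 273.09320068359375), 2.47190523147583)
scene
round [ 0.4469 -0.2754] px 170 model 193
square [ 0.4251 -0.3826] px 156 model 199
[ 15.  28.  89. 125. 217.]m.py:18: RuntimeWarning: Mean of empty slice.
  vv,uu=np.where(mask); o=np.array([uu.mean(),vv.mean()])
  ret = ret.dtype.type(ret / rcount)
Traceback (most recent call last):
  File "m.py", line 19, in solve
    s=least_squares(lambda x:cen(hullpts(im,x,cyl))[0]-o,x0,diff_step=1e-3)
ValueError: Residuals are not finite in the initial point.
```

Run:
```python
from m import *
np.set_printoptions(suppress=True,precision=4)
im=grab("top"); W=world(im)
c0=np.nanmedian(W[196:202,383:389].reshape(-1,3),0); k0=np.nanmedian(W[189:195,344:351].reshape(-1,3),0); print("init",c0,k0)
for n in("top","scene"):
    im=grab(n); ye,dk,W,hsv=masks(im); print(n)
    def rep(a,s): print(a,s[0],"px",s[1],"model",round(s[2]))
    v=hsv[...,2]
    for nm,c,zz,x0 in(("collar",.017,(.039,.052),c0[:2]),("canneck",.017,(.060,.073),(.514,.315))):
        d=np.hypot(W[...,0]-x0[0],W[...,1]-x0[1]); near=(d<.03)&(W[...,2]>zz[0]-.012)
        t=(np.percentile(v[near],5)+np.percentile(v[near],85))/2
        m=comp((v<t)&near,im,[*x0,sum(zz)/2]); 
        if m.any(): rep(nm,solve(im,m,[(c,zz[0]),(c,zz[1])],x0))
    for nm,cyl,thr,x0 in(("collar sleeve",[(.024,.025),(.024,.039),(.017,.052)],.025,c0[:2]),("cap sleeve",[(.022,.025),(.022,.041),(.012,.047)],.025,k0[:2]),("canister",[(.055,.03),(.055,.06),(.017,.073)],.03,(.514,.315))):
        d=np.hypot(W[...,0]-x0[0],W[...,1]-x0[1])
        m=(W[...,2]>thr)&(W[...,2]<.09)&(d<cyl[0][0]+.01)
        m=comp(m,im,[*x0,.04])
        if m.any(): rep(nm,solve(im,m,cyl,x0))
    if n=="top":
        for nm,c,lo,hi in(("tub",(.46,-.32),.033,.056),("tray",(.55,.01),.008,.024)):
            m=(W[...,2]>lo)&(W[...,2]<hi)&(abs(W[...,0]-c[0])<.16)&(abs(W[...,1]-c[1])<.18)
            cm=np.zeros_like(v)
            cv2.imwrite(f"pics/m_{nm}.png",cv2.resize(m.astype(np.uint8)[130:270,180:430]*255,None,fx=3,fy=3))
```

```text
init [ 0.5006 -0.393   0.0514] [ 0.5215 -0.2777  0.0474]
top
collar [ 0.5052 -0.3945] px 111 model 117
canneck [0.5142 0.3149] px 116 model 121
collar sleeve [ 0.504  -0.3953] px 213 model 220
cap sleeve [ 0.522  -0.2839] px 184 model 188
canister [0.5135 0.3146] px 1186 model 1179
scene
collar [ 0.507  -0.3961] px 151 model 175
canneck [0.516  0.3137] px 97 model 115
collar sleeve [ 0.5074 -0.3961] px 327 model 349
cap sleeve [ 0.5231 -0.2858] px 264 model 266
canister [0.5156 0.3136] px 1029 model 1046
```

View pics/m_tub.png

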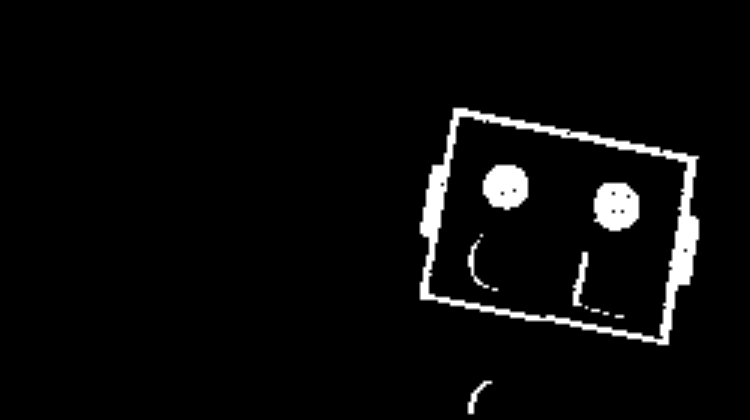

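View pics/m_tray.png

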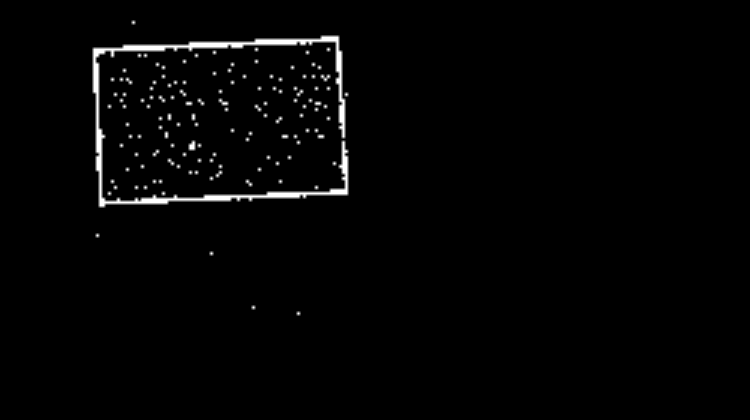

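Run:
```python
from m import *
np.set_printoptions(suppress=True,precision=4)
for n in("top","scene"):
  im=grab(n); W=world(im)
  for nm,c,lo,hi,dim,r0 in(("tub",(.465,-.325),.037,.052,(.19,.25),-.17),("tray",(.56,.025),.009,.022,(.16,.25),0.03)):
    m=(W[...,2]>lo)&(W[...,2]<hi)&(abs(W[...,0]-c[0])<.16)&(abs(W[...,1]-c[1])<.18)
    P=W[m][:,:2]
    t=.0025 if nm=="tub" else .002
    def res(p):
        ca,sa=np.cos(p[2]),np.sin(p[2]); d=P-p[:2]; x=d[:,0]*ca+d[:,1]*sa; y=-d[:,0]*sa+d[:,1]*ca
        qx=abs(x)-(dim[0]/2-t); qy=abs(y)-(dim[1]/2-t)
        sd=np.where((qx>0)|(qy>0),np.hypot(np.maximum(qx,0),np.maximum(qy,0)),np.maximum(qx,qy)); return np.clip(np.abs(sd),0,.02)
    s=least_squares(res,[*c,r0],loss="cauchy",f_scale=.002,diff_step=1e-4); print(n,nm,s.x,np.degrees(s.x[2]),np.median(np.abs(s.fun)))
s=readout.get_state(); q=s["ee_rot"]; print(R.from_quat([*q[1:],q[0]]).as_matrix())
```

```text
top tub [ 0.4828 -0.336  -0.1793] -10.275850371791364 0.003324227094946619
top tray [ 0.5874 -0.0005  0.0615] 3.5253823688084314 0.001319917375327287
scene tub [ 0.4865 -0.3369 -0.1815] -10.401967249992161 0.004235569597992497
scene tray [ 0.5903 -0.0022  0.0614] 3.5203026980949357 0.0011778227210321734
[[-0.      0.2924 -0.9563]
 [ 0.     -0.9563 -0.2924]
 [-1.     -0.      0.    ]]
```

Both top-view estimates fit the listed layout: the tub is at (0.485,-0.336), yaw -10.3°, and the tray at (0.589,-0.001), yaw 3.5°. The crop shows the dark round bottle at crop pixel (250,390), the square one at (490,450), the collar (dark spigot) at (470,285) and the cap at (240,245). First I turn the jaws along the tub's y and raise the tool.

Request:
carry_out --deltas '[-0.13, 0, 0, 0.97, 0, 0, 1, -0.13, 0, 0, 0.98, 0, 0, 1, -0.13, 0, 0, 0.98, 0, 0, 1, -0.13, 0, 0, 0.98, 0, 0, 1, -0.13, 0, 0, 0.98, 0, 0, 1, -0.13, 0, 0, 0.98, 0, 0, 1, -0.13, 0, 0, 0.97, 0, 0, 1]' --newtons 50

```text
clock: 1.38
position: [0.1681, -0.5498, 0.2509]
ee_rot: [-0.065, 0.704, -0.065, -0.704]
contact_force: [0.3, 0.9, 0.0]
width: 0.0851
```

```bash
cat > g.py <<'E'
from m import *
import sys
def st():
    s=readout.get_state(); q=s["ee_rot"]; M=R.from_quat([*q[1:],q[0]]).as_matrix(); return s,np.array(s["position"]),M
def to(x,y,z):
    s,p,M=st(); d=M.T@(np.array([x,y,z])-p)/.06
    print("t",round(s["clock"],2),"pos",p.round(4),"w",round(s["width"],4),"F",np.round(s["contact_force"],1),"jaw",M[:,1].round(4),"x",M[:,0].round(3),"total units",d.round(2),"len mm",(np.linalg.norm(d)*60).round(1))
if __name__=="__main__": np.set_printoptions(suppress=True); to(*map(float,sys.argv[1:4]))
E
python3 g.py .4487 -.275 .25
```

```text
t 1.38 pos [ 0.1681 -0.5498  0.2509] w 0.0851 F [0.3 0.9 0. ] jaw [-0.182  -0.9833  0.0001] x [ 0. -0. -1.] total units [ 0.01 -5.36 -3.76] len mm 392.8
```

Request:
carry_out --deltas '[0, -0.3, -0.2, 0, 0, 0, 1, 0, -0.6, -0.42, 0, 0, 0, 1, 0, -0.62, -0.44, 0, 0, 0, 1, 0, -0.62, -0.44, 0, 0, 0, 1, 0, -0.62, -0.44, 0, 0, 0, 1, 0, -0.62, -0.44, 0, 0, 0, 1, 0, -0.62, -0.44, 0, 0, 0, 1, 0, -0.62, -0.44, 0, 0, 0, 1, 0, -0.54, -0.36, 0, 0, 0, 1, 0, -0.2, -0.14, 0, 0, 0, 1]'

```text
clock: 2.62
position: [0.4488, -0.271, 0.2503]
ee_rot: [0.063, -0.704, 0.062, 0.704]
contact_force: [-0.4, -0.2, -0.9]
width: 0.0856
```

```bash
python3 g.py .4487 -.275 .127; python3 -c "
from m import *
save(grab('scene'),'pics/s1.png',(20,80,280,280),3)"
```

```text
t 2.62 pos [ 0.4488 -0.271   0.2503] w 0.0856 F [-0.4 -0.2 -0.9] jaw [-0.1755 -0.9845 -0.0011] x [-0.     0.001 -1.   ] total units [ 2.06  0.07 -0.01] len mm 123.4
```

View pics/s1.png

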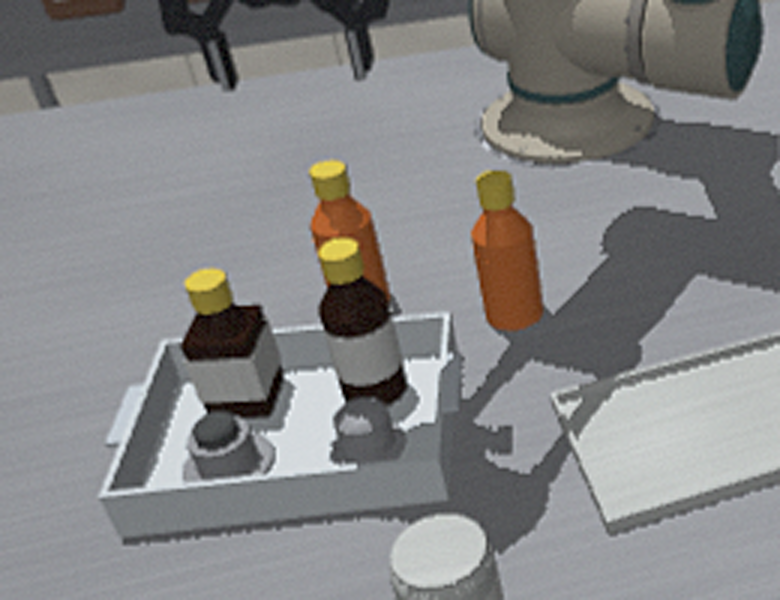

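The open fingers at crop (225,80) and (360,70) are above the tub, and the round dark bottle is at crop (345,320). I descend partway and check the alignment.

Request:
carry_out --deltas '[0.3, 0.07, 0, 0, 0, 0, 1, 0.4, 0, 0, 0, 0, 0, 1, 0.3, 0, 0, 0, 0, 0, 1, 0, 0, 0, 0, 0, 0, 1]'

```text
clock: 3.18
position: [0.4454, -0.2779, 0.1892]
ee_rot: [0.065, -0.703, 0.063, 0.705]
contact_force: [-0.4, -0.3, -0.2]
width: 0.0857
```

```bash
python3 g.py .4487 -.275 .127; python3 -c "
from m import *
a=grab('scene');b=grab('top')
save(a,'a.png',(60,80,200,220),3);save(b,'b.png',(300,150,440,290),3)
cv2.imwrite('pics/s2.png',np.hstack([cv2.imread('a.png'),cv2.imread('b.png')])[:, :800])"
```

```text
t 3.17 pos [ 0.4454 -0.2779  0.1892] w 0.0857 F [-0.4 -0.3 -0.2] jaw [-0.1803 -0.9836 -0.0013] x [-0.003  0.002 -1.   ] total units [ 1.04 -0.06 -0.05] len mm 62.3
```

View pics/s2.png

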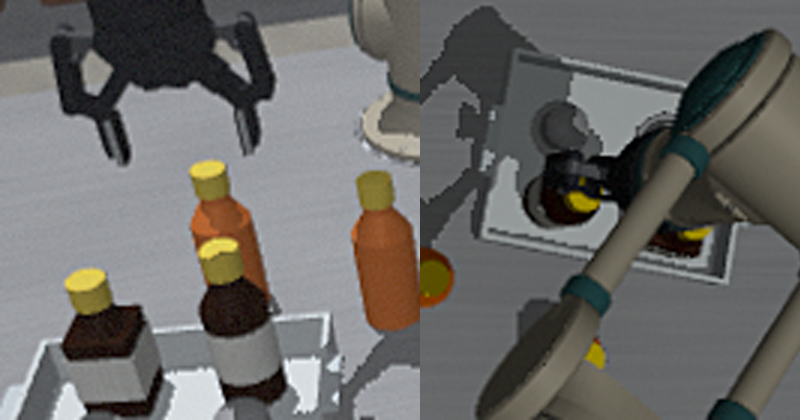

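```bash
python3 -c "
from g import *
np.set_printoptions(suppress=True)
im=grab('scene'); s,p,M=st()
for o in (0,-.013):
  for y in (-.0428,0,.0428): print(o,y,((proj(im,[p+M@np.array([o,y,0])])[0]-[60,80])*3).round(1))
print(((proj(im,[[.4487,-.275,.155]])[0]-[60,80])*3).round(1), im['origin'])
"
```

```text
0 -0.0428 [256.6 203.3]
0 0 [200.7 208.2]
0 0.0428 [144.3 213.1]
-0.013 -0.0428 [253.2 189. ]
-0.013 0 [196.8 193.8]
-0.013 0.0428 [139.9 198.8]
[216.4 247. ] [ 1.25154072 -0.21657692  0.64780898]
```

```bash
python3 -c "
from g import *
np.set_printoptions(suppress=True,precision=4)
im=grab('scene'); s,p,M=st(); print(p)
W=world(im); c=im['color'][80:180,60:170,::-1]; c=cv2.resize(c,None,fx=6,fy=6,interpolation=cv2.INTER_CUBIC)
for o in (0,-.013,-.0187-.013):
  for y in (-.0428,0,.0428):
    q=((proj(im,[p+M@np.array([o,y,0])])[0]-[60,80])*6).astype(int); cv2.circle(c,tuple(int(v) for v in q),3,(0,0,255),-1)
cv2.imwrite('pics/s3.png',c)
m=(np.hypot(W[...,0]-p[0],W[...,1]-p[1])<.09)&(W[...,2]>.17)
P=W[m]; P=P[np.argsort(P[:,2])]; print(len(P)); 
L=(P-p)@M  # tool coords
for i in range(0,60,4): print(P[i],L[i])
"
```

```text
[ 0.4474 -0.2789  0.1916]
5384
[ 0.454  -0.2306  0.2396] [-0.048  -0.0486  0.0021]
[ 0.4647 -0.2378  0.2414] [-0.0498 -0.0435 -0.0097]
[ 0.4492 -0.3255  0.2428] [-0.0511  0.0456 -0.0102]
[ 0.4489 -0.3229  0.2447] [-0.053   0.0431 -0.0095]
[ 0.4485 -0.329   0.2457] [-0.054   0.0492 -0.0102]
[ 0.4336 -0.3203  0.2463] [-0.0547  0.0433  0.006 ]
[ 0.4635 -0.2299  0.2469] [-0.0553 -0.051  -0.0071]
[ 0.4667 -0.2388  0.2477] [-0.0561 -0.0428 -0.0119]
[ 0.4507 -0.3241  0.2484] [-0.0567  0.0439 -0.0115]
[ 0.4343 -0.3196  0.2491] [-0.0574  0.0425  0.0055]
[ 0.4641 -0.2316  0.2501] [-0.0585 -0.0495 -0.008 ]
[ 0.4459 -0.3214  0.2504] [-0.0587  0.0422 -0.0063]
[ 0.469  -0.2383  0.2513] [-0.0597 -0.0438 -0.014 ]
[ 0.4447 -0.3337  0.2521] [-0.0604  0.0544 -0.0073]
[ 0.4451 -0.3356  0.2527] [-0.061   0.0563 -0.008 ]
```

View pics/s3.png

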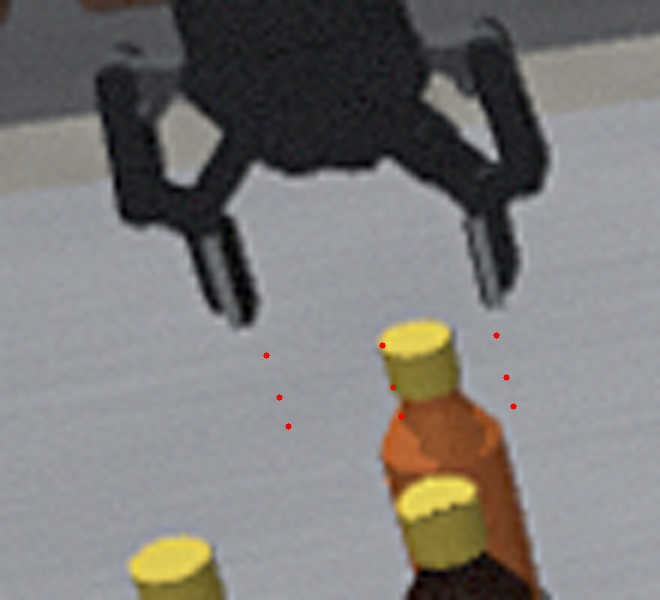

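Depth in the scene view puts the open fingertips (enlarged crop (240,325) and (497,305)) at z≈0.24, about 35 mm higher than the stated geometry allows. Before descending I'll shut the fingers here and look again.

Request:
carry_out --deltas '[0, 0, 0, 0, 0, 0, -1, 0, 0, 0, 0, 0, 0, -1, 0, 0, 0, 0, 0, 0, -1, 0, 0, 0, 0, 0, 0, -1, 0, 0, 0, 0, 0, 0, -1, 0, 0, 0, 0, 0, 0, -1, 0, 0, 0, 0, 0, 0, -1, 0, 0, 0, 0, 0, 0, -1]'

```text
clock: 4.38
position: [0.4472, -0.2782, 0.1906]
ee_rot: [-0.064, 0.704, -0.064, -0.704]
contact_force: [0.3, 0.6, 0.8]
width: -0.0001
```

```bash
cat > tips.py <<'E'
from g import *
np.set_printoptions(suppress=True,precision=4)
im=grab('scene'); s,p,M=st(); print(p,s["width"],s["clock"],s["qpos"])
W=world(im); c=im['color'][80:180,60:170,::-1]; c=cv2.resize(c,None,fx=6,fy=6,interpolation=cv2.INTER_CUBIC)
for o in (0,-.013,-.0187-.013):
    q=((proj(im,[p+M@np.array([o,0,0])])[0]-[60,80])*6).astype(int); cv2.circle(c,tuple(int(v) for v in q),3,(0,0,255),-1)
cv2.imwrite(sys.argv[1],c)
m=(np.hypot(W[...,0]-p[0],W[...,1]-p[1])<.09)&(W[...,2]>.165)
P=W[m]; P=P[np.argsort(P[:,2])]; L=(P-p)@M
for i in range(0,60,6): print(P[i],L[i])
E
python3 tips.py pics/s4.png
```

```text
[ 0.4471 -0.2782  0.1906] -4.846187173287566e-05 4.425 [-0.6887  0.2063  1.6147 -0.0001  1.3207  1.0628]
[ 0.453  -0.2733  0.2267] [-0.0361 -0.0059 -0.0049]
[ 0.4528 -0.2727  0.2291] [-0.0385 -0.0064 -0.0046]
[ 0.4605 -0.2769  0.2315] [-0.041  -0.0037 -0.013 ]
[ 0.4575 -0.2807  0.2333] [-0.0427  0.0006 -0.0107]
[ 0.4577 -0.2739  0.2346] [-0.044  -0.0061 -0.0097]
[ 0.4563 -0.2844  0.2359] [-0.0453  0.0045 -0.0101]
[ 0.4518 -0.2905  0.2373] [-0.0467  0.0112 -0.0068]
[ 0.4568 -0.2687  0.2382] [-0.0476 -0.0111 -0.0078]
[ 0.458  -0.2837  0.2392] [-0.0486  0.0035 -0.0117]
[ 0.4544 -0.2876  0.2406] [-0.05    0.0079 -0.0088]
```

View pics/s4.png

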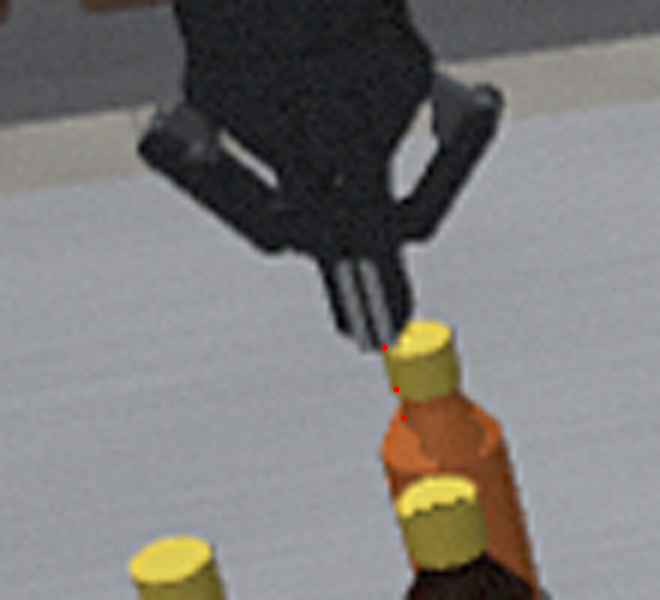

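```bash
python3 -c "
from g import *
np.set_printoptions(suppress=True,precision=4)
im=grab('scene'); s,p,M=st(); print(p)
for L in [(-.036,0,-.011),(-.036,0,.011),(-.03,0,-.011),(-.036,.01,-.011),(-.06,0,-.011)]:
  print(L,((proj(im,[p+M@np.array(L)])[0]-[60,80])*6).round(1))
s=least_squares(lambda d:(proj(im,[p+M@np.array([d[0],d[1],-.011])])[0]-[60,80])*6-[372,347],[-.036,0]); print(s.x)
"; python3 g.py .45 -.12 .25
```

```text
[ 0.4472 -0.2782  0.1906]
(-0.036, 0, -0.011) [377.7 351.7]
(-0.036, 0, 0.011) [385.9 323.1]
(-0.03, 0, -0.011) [381.5 365.5]
(-0.036, 0.01, -0.011) [350.5 354. ]
(-0.06, 0, -0.011) [362.3 295.3]
[-0.0382  0.0016]
t 4.47 pos [ 0.4472 -0.2782  0.1906] w 0.0002 F [-1.1  0.1 -1. ] jaw [-0.1797 -0.9837  0.0001] x [ 0. -0. -1.] total units [-0.99 -2.6   0.43] len mm 169.0
```

Shut, the tips sit about 37 mm behind the reported TCP along the tool axis, with no sideways offset. I take the pictures as the truth here. Lowering the open jaws to a reported z≈0.10 is harmless under either reading, so I go there and check.

Request:
carry_out --deltas '[0, -0.03, -0.03, 0, 0, 0, 1, 0, -0.03, 0, 0, 0, 0, 1, 0, 0, 0, 0, 0, 0, 1, 0, 0, 0, 0, 0, 0, 1, 0, 0, 0, 0, 0, 0, 1, 0.3, 0, 0, 0, 0, 0, 1, 0.4, 0, 0, 0, 0, 0, 1, 0.4, 0, 0, 0, 0, 0, 1, 0.4, 0, 0, 0, 0, 0, 1, 0, 0, 0, 0, 0, 0, 1]'

```text
clock: 5.72
position: [0.4483, -0.274, 0.099]
ee_rot: [0.065, -0.703, 0.063, 0.705]
contact_force: [0.8, -0.4, -0.1]
width: 0.0858
```

```bash
python3 tips.py pics/s5.png; python3 g.py .4487 -.275 .09
```

```text
[ 0.4492 -0.2748  0.1003] 0.08573056664232946 5.775 [-0.6811  0.2781  1.756  -0.0001  1.1089  1.0705]
[ 0.4673 -0.2279  0.1655] [-0.0651 -0.0494 -0.0093]
[ 0.4669 -0.2206  0.1664] [-0.0661 -0.0565 -0.0075]
[ 0.4633 -0.2224  0.1675] [-0.0671 -0.0541 -0.0043]
[ 0.4693 -0.2346  0.1682] [-0.0679 -0.0432 -0.0124]
[ 0.4513 -0.3248  0.1691] [-0.0689  0.0488 -0.011 ]
[ 0.4669 -0.2246  0.1701] [-0.0698 -0.0526 -0.0082]
[ 0.4706 -0.234   0.1717] [-0.0714 -0.044  -0.0136]
[ 0.4669 -0.2219  0.1724] [-0.072  -0.0553 -0.0078]
[ 0.4437 -0.3168  0.1738] [-0.0735  0.0422 -0.002 ]
[ 0.4404 -0.3165  0.1745] [-0.0742  0.0426  0.0013]
t 5.78 pos [ 0.4492 -0.2748  0.1003] w 0.0857 F [-0.4 -0.4  0.9] jaw [-0.1798 -0.9837 -0.0006] x [-0.001  0.001 -1.   ] total units [0.17 0.   0.01] len mm 10.3
```

View pics/s5.png

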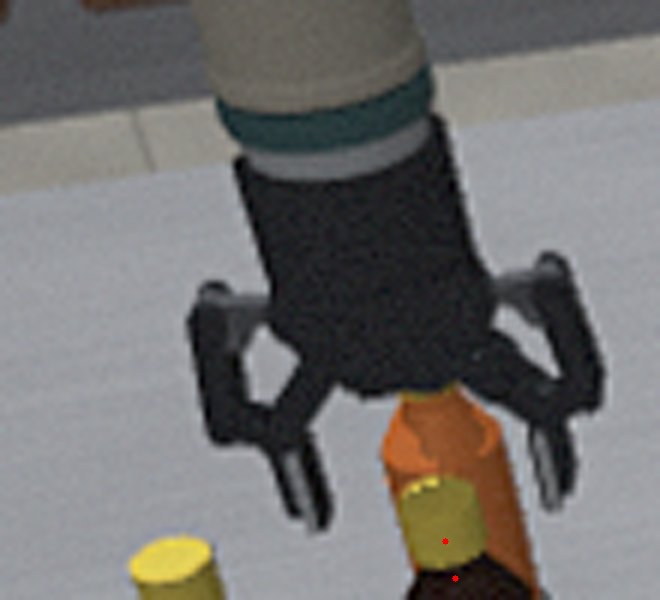

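The open tips (crop (315,528) and (555,505)) straddle the yellow cap at crop (440,520), near its top. This matches the 37 mm offset and is well centred. I lower 12 mm and grip the cap.

Request:
carry_out --deltas '[0.1, 0, 0, 0, 0, 0, 1, 0.1, 0, 0, 0, 0, 0, 1, 0, 0, 0, 0, 0, 0, -1, 0, 0, 0, 0, 0, 0, -1, 0, 0, 0, 0, 0, 0, -1, 0, 0, 0, 0, 0, 0, -1, 0, 0, 0, 0, 0, 0, -1, 0, 0, 0, 0, 0, 0, -1, 0, 0, 0, 0, 0, 0, -1]' --newtons 50

```text
clock: 6.9
position: [0.4499, -0.275, 0.089]
ee_rot: [-0.064, 0.704, -0.064, -0.704]
contact_force: [0.7, 1.1, 4.5]
width: 0.0306
```

```bash
python3 tips.py pics/s6.png|head -1; python3 g.py .4487 -.275 .09
```

```text
[ 0.4498 -0.275   0.089 ] 0.030741769942381484 6.95 [-0.6809  0.2888  1.7724  0.0004  1.0797  1.0705]
t 6.95 pos [ 0.4498 -0.275   0.089 ] w 0.0307 F [0.3 2.  5.6] jaw [-0.1798 -0.9837  0.    ] x [ 0.001 -0.    -1.   ] total units [-0.02  0.    0.02] len mm 1.5
```

View pics/s6.png

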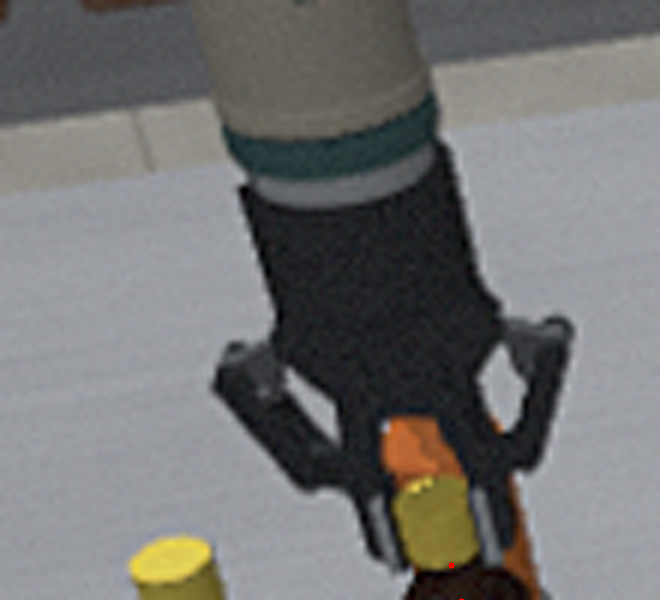

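The pads clamp the yellow cap (crop (437,520)). I lift slowly.

Request:
carry_out --deltas '[-0.05, 0, 0, 0, 0, 0, -1, -0.15, 0, 0, 0, 0, 0, -1, -0.25, 0, 0, 0, 0, 0, -1, -0.35, 0, 0, 0, 0, 0, -1, -0.4, 0, 0, 0, 0, 0, -1, -0.4, 0, 0, 0, 0, 0, -1, -0.25, 0, 0, 0, 0, 0, -1, -0.1, 0, 0, 0, 0, 0, -1]'

```text
clock: 7.95
position: [0.4499, -0.2753, 0.2068]
ee_rot: [-0.063, 0.705, -0.064, -0.704]
contact_force: [0.3, 0.1, -4.2]
width: 0.0307
```

```bash
python3 g.py .585 .0585 .207; python3 -c "
from m import *
save(grab('scene'),'pics/s7.png',(40,60,240,260),3)"
```

```text
t 7.95 pos [ 0.4499 -0.2753  0.2068] w 0.0307 F [ 0.3  0.1 -4.2] jaw [-0.1798 -0.9837  0.001 ] x [ 0.001 -0.001 -1.   ] total units [-0.01 -5.88 -1.22] len mm 360.1
```

View pics/s7.png

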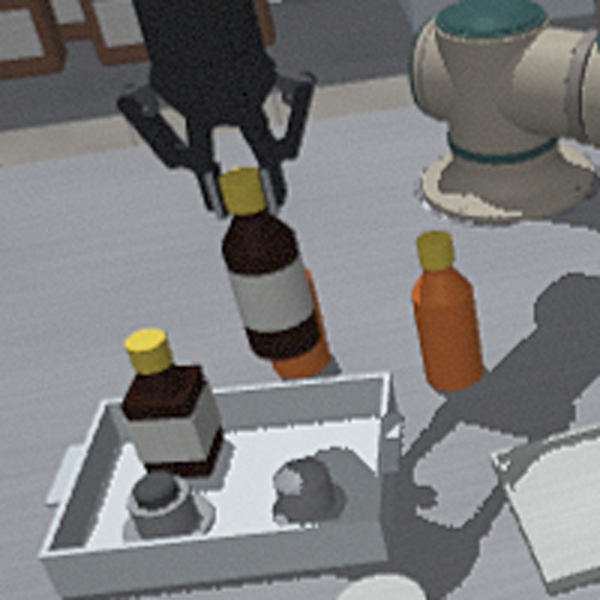

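The round bottle hangs upright, clear of the tub (crop (268,290)). I carry it to the far half of the tray.

Request:
carry_out --deltas '[0, -0.1, -0.02, 0, 0, 0, -1, 0, -0.25, -0.05, 0, 0, 0, -1, 0, -0.45, -0.09, 0, 0, 0, -1, 0, -0.6, -0.12, 0, 0, 0, -1, 0, -0.65, -0.14, 0, 0, 0, -1, 0, -0.65, -0.14, 0, 0, 0, -1, 0, -0.65, -0.14, 0, 0, 0, -1, 0, -0.65, -0.14, 0, 0, 0, -1, 0, -0.6, -0.12, 0, 0, 0, -1, 0, -0.5, -0.11, 0, 0, 0, -1]'

```text
clock: 9.25
position: [0.5674, 0.0173, 0.2047]
ee_rot: [0.064, -0.704, 0.063, 0.705]
contact_force: [-0.1, -0.7, -3.0]
width: 0.0305
```

Request:
carry_out --deltas '[0, -0.4, -0.08, 0, 0, 0, -1, 0, -0.25, -0.05, 0, 0, 0, -1, 0, -0.12, -0.02, 0, 0, 0, -1, 0, 0, 0, 0, 0, 0, -1, 0, 0, 0, 0, 0, 0, -1]'

```text
clock: 9.88
position: [0.5845, 0.0575, 0.2056]
ee_rot: [0.064, -0.704, 0.064, 0.704]
contact_force: [-0.1, -0.5, -3.2]
width: 0.0307
```

```bash
python3 g.py .585 .0585 .088; python3 -c "
from m import *
save(grab('scene'),'pics/s8.png',(150,60,350,260),3)"
```

```text
t 9.88 pos [0.5845 0.0575 0.2056] w 0.0307 F [-0.1 -0.5 -3.2] jaw [-0.1805 -0.9836  0.0007] x [-0.    -0.001 -1.   ] total units [ 1.96 -0.02 -0.01] len mm 117.6
```

View pics/s8.png

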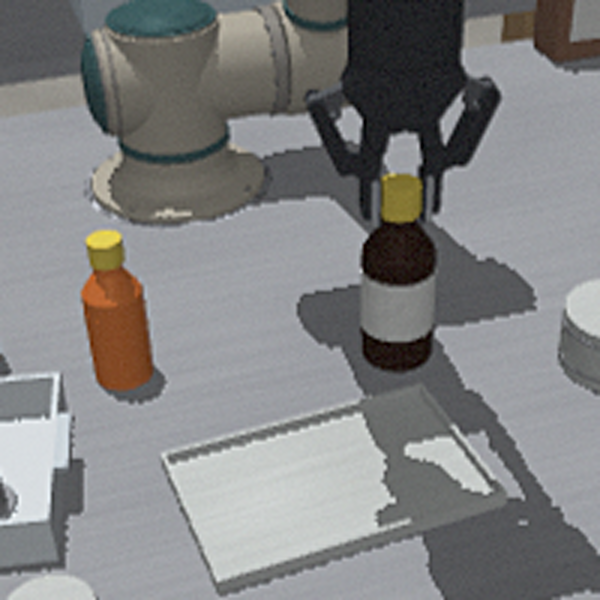

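The bottle hangs upright (crop (398,280)) above the tray. I lower it, slowing at the end.

Request:
carry_out --deltas '[0.1, 0, 0, 0, 0, 0, -1, 0.25, 0, 0, 0, 0, 0, -1, 0.35, 0, 0, 0, 0, 0, -1, 0.35, 0, 0, 0, 0, 0, -1, 0.35, 0, 0, 0, 0, 0, -1, 0.25, 0, 0, 0, 0, 0, -1, 0.13, 0, 0, 0, 0, 0, -1, 0.05, 0, 0, 0, 0, 0, -1, 0, 0, 0, 0, 0, 0, -1, 0, 0, 0, 0, 0, 0, -1]'

```text
clock: 11.18
position: [0.5855, 0.0583, 0.0965]
ee_rot: [-0.064, 0.705, -0.064, -0.704]
contact_force: [-0.5, 0.2, -2.8]
width: 0.0308
```

Request:
carry_out --deltas '[0.02, 0, 0, 0, 0, 0, -1, 0.02, 0, 0, 0, 0, 0, -1, 0.02, 0, 0, 0, 0, 0, -1]'

```text
clock: 11.55
position: [0.5849, 0.0583, 0.0921]
ee_rot: [-0.064, 0.704, -0.064, -0.704]
contact_force: [-0.3, 0.9, -3.6]
width: 0.0308
```

Request:
carry_out --deltas '[0.02, 0, 0, 0, 0, 0, -1, 0.02, 0, 0, 0, 0, 0, -1, 0.02, 0, 0, 0, 0, 0, -1, 0, 0, 0, 0, 0, 0, -1]'

```text
clock: 12.05
position: [0.5848, 0.0583, 0.0884]
ee_rot: [0.064, -0.704, 0.064, 0.704]
contact_force: [0.5, 0.2, -3.8]
width: 0.0304
```

Request:
carry_out --deltas '[0.02, 0, 0, 0, 0, 0, -1, 0, 0, 0, 0, 0, 0, -1]'

```text
clock: 12.3
position: [0.5853, 0.0584, 0.088]
ee_rot: [-0.064, 0.705, -0.064, -0.704]
contact_force: [-0.8, 0.1, 1.1]
width: 0.0304
```

Request:
carry_out --deltas '[0.02, 0, 0, 0, 0, 0, -1, 0, 0, 0, 0, 0, 0, -1]'

```text
clock: 12.55
position: [0.5857, 0.0584, 0.088]
ee_rot: [-0.064, 0.705, -0.064, -0.703]
contact_force: [-2.1, 0.4, 7.8]
width: 0.031
```

It touches down at z 0.088, as predicted. I release and rise.

Request:
carry_out --deltas '[-0.01, 0, 0, 0, 0, 0, -0.1, 0, 0, 0, 0, 0, 0, 0.3, 0, 0, 0, 0, 0, 0, 0.5, 0, 0, 0, 0, 0, 0, 0.6, 0, 0, 0, 0, 0, 0, 0.6, -0.2, 0, 0, 0, 0, 0, 0.6, -0.4, 0, 0, 0, 0, 0, 0.6, -0.5, 0, 0, 0, 0, 0, 1, -0.5, 0, 0, 0, 0, 0, 1, -0.3, 0, 0, 0, 0, 0, 1]'

```text
clock: 13.8
position: [0.5858, 0.0583, 0.2036]
ee_rot: [-0.064, 0.706, -0.064, -0.703]
contact_force: [0.8, -0.4, -1.8]
width: 0.0851
```

```bash
python3 g.py .4256 -.3826 .2; python3 -c "
from m import *
im=grab('scene');save(im,'pics/s9.png',(40,60,290,260),3)
ye,dk,W,h=masks(im); print(solve(im,comp(ye,im,[.585,.0585,.14]),[(.016,.130),(.016,.154)],[.585,.0585]))
"
```

```text
t 13.8 pos [0.5858 0.0583 0.2036] w 0.0851 F [ 0.8 -0.4 -1.8] jaw [-0.1797 -0.9837 -0.0005] x [ 0.004 -0.    -1.   ] total units [0.05 7.71 1.31] len mm 469.1
(array([0.58542871, 0.05872135]), np.int64(162), 196.60415828088298)
```

View pics/s9.png

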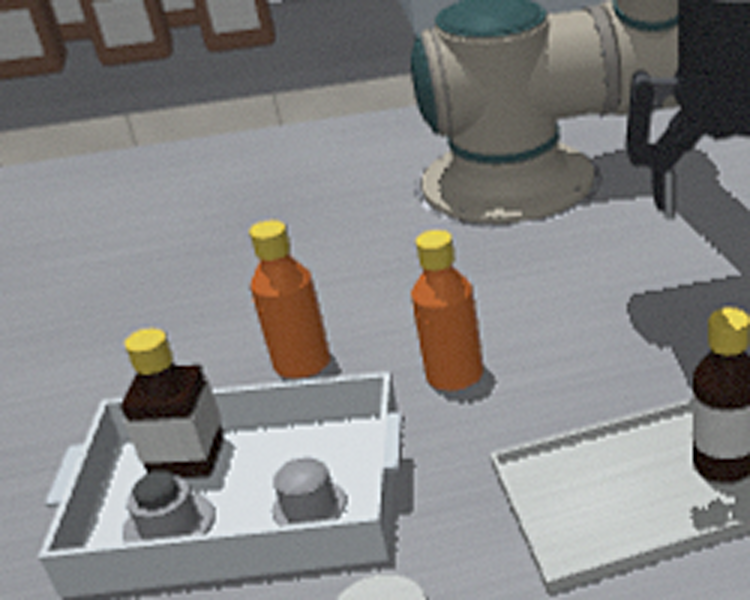

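The round bottle stands upright on the tray (crop (730,400)), and its camera position agrees with the arm to 1 mm. Now the square bottle.

Request:
carry_out --deltas '[0, 0.2, 0.03, 0, 0, 0, 1, 0, 0.45, 0.08, 0, 0, 0, 1, 0, 0.65, 0.11, 0, 0, 0, 1, 0, 0.75, 0.13, 0, 0, 0, 1, 0, 0.75, 0.13, 0, 0, 0, 1, 0, 0.75, 0.13, 0, 0, 0, 1, 0, 0.75, 0.13, 0, 0, 0, 1, 0, 0.75, 0.13, 0, 0, 0, 1, 0, 0.75, 0.13, 0, 0, 0, 1, 0, 0.7, 0.12, 0, 0, 0, 1]'

```text
clock: 15.1
position: [0.4466, -0.3146, 0.1996]
ee_rot: [0.064, -0.703, 0.064, 0.705]
contact_force: [0.6, 1.1, -0.0]
width: 0.0853
```

Request:
carry_out --deltas '[0, 0.6, 0.1, 0, 0, 0, 1, 0, 0.4, 0.07, 0, 0, 0, 1, 0, 0.2, 0.03, 0, 0, 0, 1, 0, 0, 0, 0, 0, 0, 1, 0, 0, 0, 0, 0, 0, 1]'

```text
clock: 15.72
position: [0.424, -0.3809, 0.2006]
ee_rot: [0.064, -0.704, 0.063, 0.704]
contact_force: [0.7, 0.3, 0.2]
width: 0.0856
```

```bash
python3 g.py .4258 -.3827 .07
```

```text
t 15.72 pos [ 0.424  -0.3809  0.2006] w 0.0856 F [0.7 0.3 0.2] jaw [-0.1791 -0.9838 -0.001 ] x [-0.     0.001 -1.   ] total units [ 2.18  0.03 -0.04] len mm 130.6
```

Request:
carry_out --deltas '[0.15, 0.03, -0.04, 0, 0, 0, 1, 0.35, 0, 0, 0, 0, 0, 1, 0.4, 0, 0, 0, 0, 0, 1, 0.4, 0, 0, 0, 0, 0, 1, 0.35, 0, 0, 0, 0, 0, 1, 0.25, 0, 0, 0, 0, 0, 1, 0, 0, 0, 0, 0, 0, 1]'

```text
clock: 16.6
position: [0.4256, -0.3831, 0.0855]
ee_rot: [0.064, -0.704, 0.063, 0.705]
contact_force: [-0.0, 0.2, -0.4]
width: 0.0853
```

```bash
python3 g.py .4258 -.3827 .071; python3 -c "
from m import *
im=grab('scene');save(im,'pics/s10.png',(40,90,160,220),4.5)"
```

```text
t 16.6 pos [ 0.4256 -0.3831  0.0855] w 0.0853 F [-0.   0.2 -0.4] jaw [-0.1791 -0.9838 -0.0017] x [-0.002  0.002 -1.   ] total units [ 0.24 -0.01 -0.  ] len mm 14.5
```

View pics/s10.png

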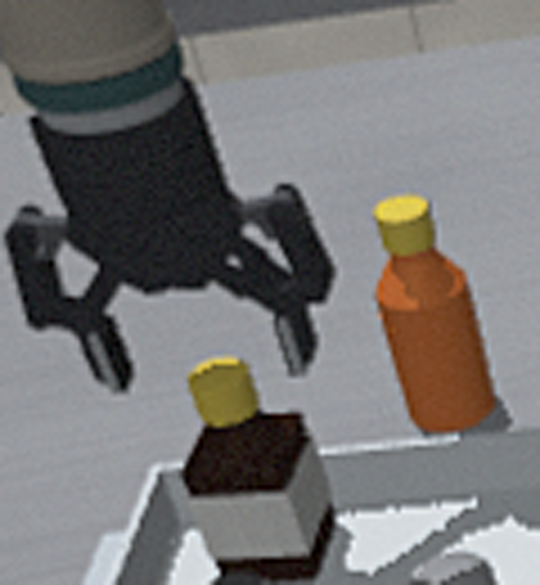

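The jaws straddle the square bottle's yellow cap (crop (225,390)), centred. I lower another 14 mm and grip.

Request:
carry_out --deltas '[0.12, 0, 0, 0, 0, 0, 1, 0.12, 0, 0, 0, 0, 0, 1, 0, 0, 0, 0, 0, 0, -1, 0, 0, 0, 0, 0, 0, -1, 0, 0, 0, 0, 0, 0, -1, 0, 0, 0, 0, 0, 0, -1, 0, 0, 0, 0, 0, 0, -1, 0, 0, 0, 0, 0, 0, -1, 0, 0, 0, 0, 0, 0, -1]'

```text
clock: 17.77
position: [0.4262, -0.3839, 0.0728]
ee_rot: [-0.064, 0.704, -0.064, -0.704]
contact_force: [0.3, 1.9, 5.5]
width: 0.031
```

Request:
carry_out --deltas '[-0.05, 0, 0, 0, 0, 0, -1, -0.15, 0, 0, 0, 0, 0, -1, -0.25, 0, 0, 0, 0, 0, -1, -0.35, 0, 0, 0, 0, 0, -1, -0.4, 0, 0, 0, 0, 0, -1, -0.4, 0, 0, 0, 0, 0, -1, -0.25, 0, 0, 0, 0, 0, -1, -0.1, 0, 0, 0, 0, 0, -1]'

```text
clock: 18.77
position: [0.4262, -0.3846, 0.1907]
ee_rot: [-0.063, 0.705, -0.064, -0.704]
contact_force: [0.2, -0.6, -3.6]
width: 0.0304
```

```bash
python3 g.py .593 -.061 .19; python3 -c "
from m import *
im=grab('scene');save(im,'pics/s11.png',(40,60,240,260),3)"
```

```text
t 18.77 pos [ 0.4262 -0.3846  0.1907] w 0.0304 F [ 0.2 -0.6 -3.6] jaw [-0.1798 -0.9837  0.0013] x [ 0.001 -0.002 -1.   ] total units [ 0.01 -5.8  -1.77] len mm 364.0
```

View pics/s11.png

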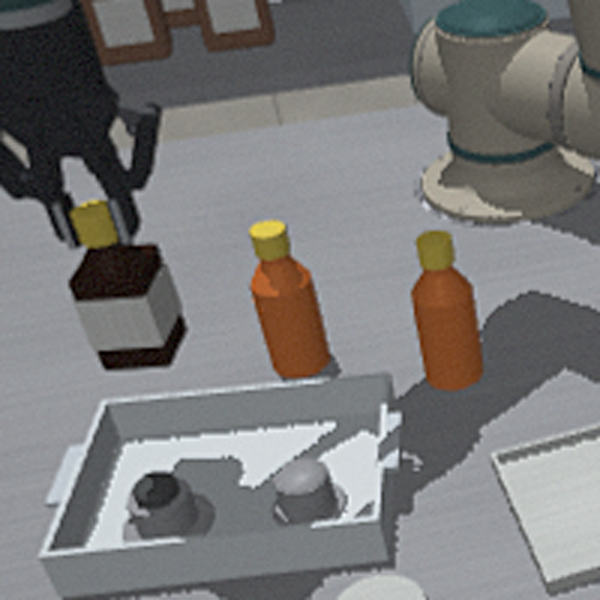

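The square bottle is held upright (crop (128,300)). I carry it to the near half of the tray.

Request:
carry_out --deltas '[0, -0.1, -0.03, 0, 0, 0, -1, 0, -0.25, -0.08, 0, 0, 0, -1, 0, -0.45, -0.14, 0, 0, 0, -1, 0, -0.6, -0.18, 0, 0, 0, -1, 0, -0.65, -0.2, 0, 0, 0, -1, 0, -0.65, -0.2, 0, 0, 0, -1, 0, -0.65, -0.2, 0, 0, 0, -1, 0, -0.65, -0.2, 0, 0, 0, -1, 0, -0.6, -0.18, 0, 0, 0, -1, 0, -0.5, -0.15, 0, 0, 0, -1]'

```text
clock: 20.08
position: [0.5731, -0.097, 0.1886]
ee_rot: [0.064, -0.704, 0.063, 0.705]
contact_force: [-0.0, 0.0, -2.9]
width: 0.0304
```

Request:
carry_out --deltas '[0, -0.35, -0.11, 0, 0, 0, -1, 0, -0.22, -0.06, 0, 0, 0, -1, 0, -0.12, -0.04, 0, 0, 0, -1, 0, 0, 0, 0, 0, 0, -1, 0, 0, 0, 0, 0, 0, -1]'

```text
clock: 20.7
position: [0.5925, -0.0624, 0.1894]
ee_rot: [0.064, -0.704, 0.064, 0.704]
contact_force: [0.1, -0.8, -3.5]
width: 0.0303
```

```bash
python3 g.py .593 -.061 .072; python3 -c "
from m import *
im=grab('scene');save(im,'pics/s12.png',(150,60,350,260),3)"
```

```text
t 20.7 pos [ 0.5925 -0.0624  0.1894] w 0.0303 F [ 0.1 -0.8 -3.5] jaw [-0.1807 -0.9835  0.0007] x [-0.    -0.001 -1.   ] total units [ 1.96 -0.03 -0.  ] len mm 117.4
```

View pics/s12.png

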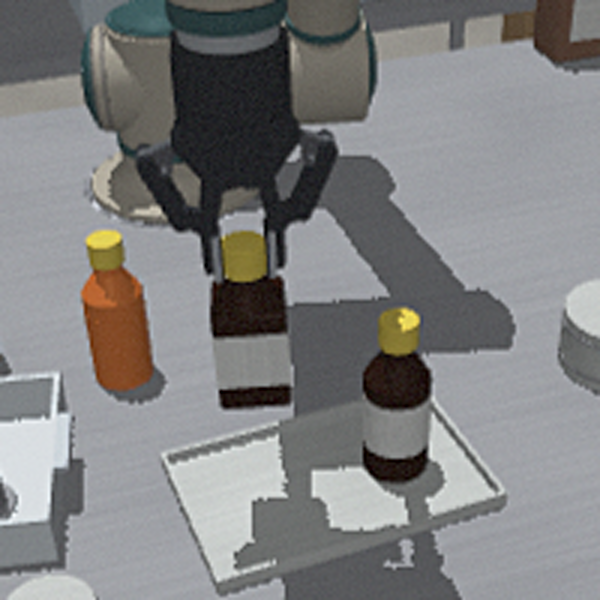

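The square bottle is above the near part of the tray (crop (250,330)), clear of the round one at (397,400). I lower it.

Request:
carry_out --deltas '[0.1, 0, 0, 0, 0, 0, -1, 0.25, 0, 0, 0, 0, 0, -1, 0.35, 0, 0, 0, 0, 0, -1, 0.35, 0, 0, 0, 0, 0, -1, 0.35, 0, 0, 0, 0, 0, -1, 0.25, 0, 0, 0, 0, 0, -1, 0.13, 0, 0, 0, 0, 0, -1, 0.06, 0, 0, 0, 0, 0, -1, 0, 0, 0, 0, 0, 0, -1, 0, 0, 0, 0, 0, 0, -1]'

```text
clock: 22.0
position: [0.5935, -0.0616, 0.0797]
ee_rot: [-0.064, 0.705, -0.064, -0.704]
contact_force: [0.4, -0.2, -3.0]
width: 0.0306
```

Request:
carry_out --deltas '[0.02, 0, 0, 0, 0, 0, -1, 0.02, 0, 0, 0, 0, 0, -1, 0.02, 0, 0, 0, 0, 0, -1, 0.02, 0, 0, 0, 0, 0, -1, 0, 0, 0, 0, 0, 0, -1]'

```text
clock: 22.62
position: [0.5928, -0.0615, 0.074]
ee_rot: [0.064, -0.704, 0.064, 0.704]
contact_force: [-0.8, -0.0, -3.4]
width: 0.0304
```

Request:
carry_out --deltas '[0.02, 0, 0, 0, 0, 0, -1, 0, 0, 0, 0, 0, 0, -1]'

```text
clock: 22.88
position: [0.5928, -0.0615, 0.0729]
ee_rot: [0.064, -0.704, 0.064, 0.704]
contact_force: [-0.5, 0.1, -4.2]
width: 0.0307
```

Request:
carry_out --deltas '[0.02, 0, 0, 0, 0, 0, -1, 0, 0, 0, 0, 0, 0, -1]'

```text
clock: 23.12
position: [0.593, -0.0615, 0.0719]
ee_rot: [-0.064, 0.704, -0.064, -0.704]
contact_force: [-0.9, 0.1, -3.7]
width: 0.0304
```

Request:
carry_out --deltas '[0.01, 0, 0, 0, 0, 0, -1, 0, 0, 0, 0, 0, 0, -1]'

```text
clock: 23.38
position: [0.5933, -0.0615, 0.0718]
ee_rot: [-0.064, 0.705, -0.064, -0.704]
contact_force: [-0.1, 0.3, 1.3]
width: 0.0306
```

Touchdown. I release and rise.

Request:
carry_out --deltas '[0, 0, 0, 0, 0, 0, -0.1, 0, 0, 0, 0, 0, 0, 0.3, 0, 0, 0, 0, 0, 0, 0.5, 0, 0, 0, 0, 0, 0, 0.6, 0, 0, 0, 0, 0, 0, 0.6, -0.2, 0, 0, 0, 0, 0, 0.6, -0.4, 0, 0, 0, 0, 0, 0.6, -0.5, 0, 0, 0, 0, 0, 1, -0.5, 0, 0, 0, 0, 0, 1, -0.5, 0, 0, 0, 0, 0, 1]'

```text
clock: 24.62
position: [0.593, -0.0615, 0.1992]
ee_rot: [-0.064, 0.705, -0.064, -0.704]
contact_force: [0.5, -0.7, -0.1]
width: 0.0852
```

```bash
cat > parts.py <<'E'
from g import *
np.set_printoptions(suppress=True,precision=4)
for n in sys.argv[1:]:
    im=grab(n); ye,dk,W,hsv=masks(im); v=hsv[...,2]; print(n)
    def rep(a,s): print(a,s[0],"px",s[1],"model",round(s[2]))
    for nm,c,zz,x0 in(("collar",.017,(.039,.052),(.506,-.3955)),("canneck",.017,(.060,.073),(.515,.314))):
        d=np.hypot(W[...,0]-x0[0],W[...,1]-x0[1]); near=(d<.03)&(W[...,2]>zz[0]-.012)
        if near.sum()<50: continue
        t=(np.percentile(v[near],5)+np.percentile(v[near],85))/2
        m=comp((v<t)&near,im,[*x0,sum(zz)/2])
        if m.any(): rep(nm,solve(im,m,[(c,zz[0]),(c,zz[1])],x0))
    for nm,cyl,thr,x0 in(("collar sleeve",[(.024,.025),(.024,.039),(.017,.052)],.025,(.506,-.3955)),("cap sleeve",[(.022,.025),(.022,.041),(.012,.047)],.025,(.5225,-.285)),("canister",[(.055,.03),(.055,.06),(.017,.073)],.03,(.515,.314))):
        d=np.hypot(W[...,0]-x0[0],W[...,1]-x0[1])
        m=comp((W[...,2]>thr)&(W[...,2]<.09)&(d<cyl[0][0]+.01),im,[*x0,.04])
        if m.any(): rep(nm,solve(im,m,cyl,x0))
E
python3 parts.py top scene; python3 g.py .506 -.3955 .2;python3 -c "
from m import *
im=grab('scene');save(im,'pics/s13.png',(30,60,330,260),2.5)"
```

```text
top
collar [ 0.5052 -0.3945] px 111 model 117
canneck [0.5143 0.3146] px 116 model 121
collar sleeve [ 0.504  -0.3955] px 211 model 220
cap sleeve [ 0.522  -0.2836] px 189 model 188
canister [0.5137 0.3147] px 1181 model 1179
scene
collar [ 0.5077 -0.3963] px 146 model 175
canneck [0.516  0.3137] px 97 model 115
collar sleeve [ 0.507  -0.3961] px 322 model 348
cap sleeve [ 0.5229 -0.2859] px 260 model 266
canister [0.5152 0.3139] px 1021 model 1045
t 24.73 pos [ 0.5954 -0.062   0.202 ] w 0.0851 F [-0.4  0.   0.5] jaw [-0.1797 -0.9837  0.0004] x [ 0.009 -0.002 -1.   ] total units [0.03 5.74 0.47] len mm 345.3
```

View pics/s13.png

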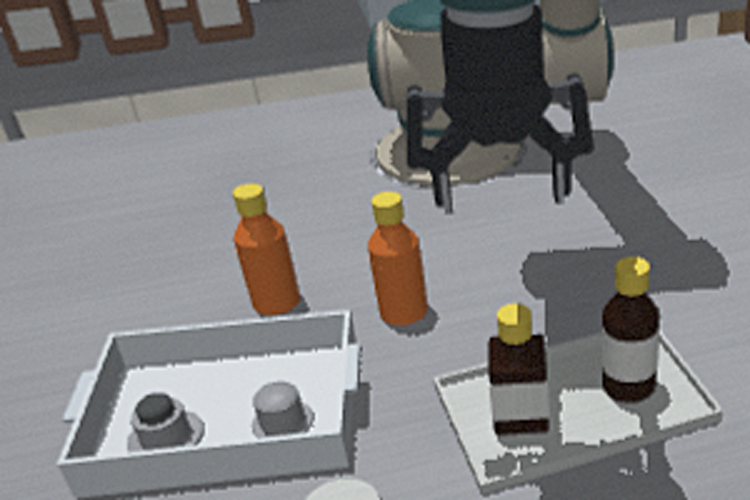

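Both bottles stand upright on the tray (crop (518,385) and (630,345)). Collar next: mean of both cameras is (0.506,-0.3955).

Request:
carry_out --deltas '[0, 0.2, 0.02, 0, 0, 0, 1, 0, 0.45, 0.04, 0, 0, 0, 1, 0, 0.65, 0.06, 0, 0, 0, 1, 0, 0.75, 0.06, 0, 0, 0, 1, 0, 0.75, 0.06, 0, 0, 0, 1, 0, 0.75, 0.06, 0, 0, 0, 1, 0, 0.7, 0.06, 0, 0, 0, 1, 0, 0.6, 0.05, 0, 0, 0, 1, 0, 0.5, 0.04, 0, 0, 0, 1, 0, 0.3, 0.02, 0, 0, 0, 1]'

```text
clock: 26.02
position: [0.5025, -0.3913, 0.1955]
ee_rot: [0.065, -0.703, 0.064, 0.705]
contact_force: [0.1, -0.1, 0.3]
width: 0.0856
```

Request:
carry_out --deltas '[0, 0.1, 0, 0, 0, 0, 1, 0, 0, 0, 0, 0, 0, 0.3, 0.3, 0, 0, 0, 0, 0, 0.3, 0.4, 0, 0, 0, 0, 0, 0.3, 0.4, 0, 0, 0, 0, 0, 0.3, 0.4, 0, 0, 0, 0, 0, 0.3, 0.4, 0, 0, 0, 0, 0, 0.3, 0, 0, 0, 0, 0, 0, 0.3, 0, 0, 0, 0, 0, 0, 0.3]'

```text
clock: 27.15
position: [0.504, -0.3955, 0.0843]
ee_rot: [-0.063, 0.705, -0.064, -0.704]
contact_force: [0.6, 0.1, -0.0]
width: 0.0552
```

```bash
python3 g.py .506 -.3955 .02;python3 -c "
from m import *
im=grab('scene');save(im,'pics/s14.png',(40,90,190,240),4)"
```

```text
t 27.15 pos [ 0.504  -0.3955  0.0843] w 0.0552 F [ 0.6  0.1 -0. ] jaw [-0.1788 -0.9839  0.0007] x [ 0.001 -0.001 -1.   ] total units [ 1.07 -0.01 -0.03] len mm 64.3
```

View pics/s14.png

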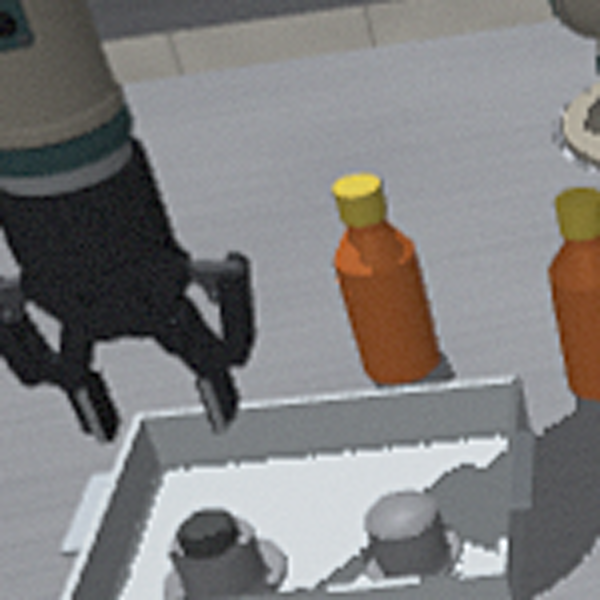

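The jaws are above the collar (crop (208,525), dark spigot). I lower around the sleeve in stages, watching the force.

Request:
carry_out --deltas '[0.3, 0, -0.03, 0, 0, 0, 0.35, 0.4, 0, 0, 0, 0, 0, 0.35, 0.4, 0, 0, 0, 0, 0, 0.35, 0.2, 0, 0, 0, 0, 0, 0.35, 0, 0, 0, 0, 0, 0, 0.35]'

```text
clock: 27.82
position: [0.5044, -0.3956, 0.0041]
ee_rot: [0.064, -0.704, 0.063, 0.705]
contact_force: [0.0, 0.4, 0.2]
width: 0.0577
```

```bash
python3 g.py .506 -.3955 -.02;python3 -c "
from m import *
im=grab('scene');save(im,'pics/s15.png',(50,140,170,250),5)"
```

```text
t 27.82 pos [ 0.5044 -0.3956  0.0041] w 0.0577 F [0.  0.4 0.2] jaw [-0.1798 -0.9837 -0.0011] x [-0.001  0.001 -1.   ] total units [ 0.4  -0.01 -0.03] len mm 24.2
```

View pics/s15.png

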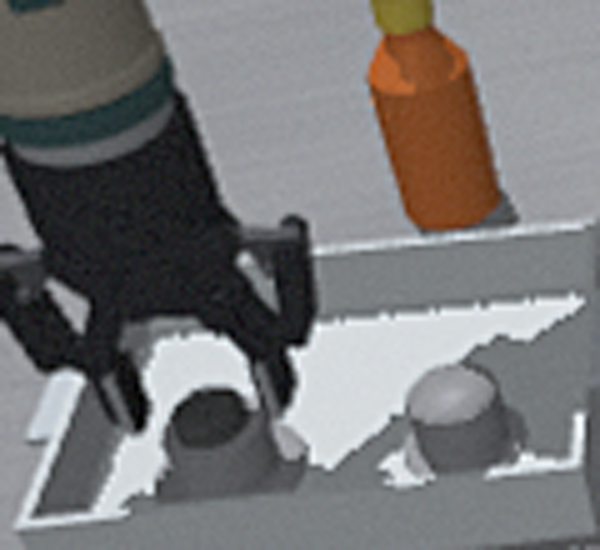

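The tips (crop (132,430) and (283,410)) straddle the dark spigot at (212,415), evenly. I continue down.

Request:
carry_out --deltas '[0.1, 0, -0.02, 0, 0, 0, 0.35, 0.1, 0, 0, 0, 0, 0, 0.35, 0.08, 0, 0, 0, 0, 0, 0.35, 0, 0, 0, 0, 0, 0, 0.35]'

```text
clock: 28.38
position: [0.5057, -0.3961, -0.0121]
ee_rot: [0.064, -0.704, 0.064, 0.704]
contact_force: [0.6, -0.1, 0.4]
width: 0.0577
```

Request:
carry_out --deltas '[0.05, 0, 0, 0, 0, 0, 0.35, 0.05, 0, 0, 0, 0, 0, 0.35, 0, 0, 0, 0, 0, 0, 0.35]'

```text
clock: 28.75
position: [0.5059, -0.3962, -0.0179]
ee_rot: [0.064, -0.704, 0.064, 0.704]
contact_force: [0.1, 0.4, -0.2]
width: 0.0578
```

Request:
carry_out --deltas '[0.03, 0, 0, 0, 0, 0, 0.35, 0, 0, 0, 0, 0, 0, 0.35]'

```text
clock: 29.0
position: [0.506, -0.3963, -0.0195]
ee_rot: [0.064, -0.704, 0.064, 0.704]
contact_force: [0.5, 0.0, -0.1]
width: 0.0573
```

```bash
python3 g.py .506 -.3955 -.02;python3 -c "
from m import *
im=grab('scene');save(im,'pics/s16.png',(50,140,170,250),5)"
```

```text
t 29.0 pos [ 0.506  -0.3963 -0.0195] w 0.0573 F [ 0.5  0.  -0.1] jaw [-0.1798 -0.9837 -0.    ] x [-0.  0. -1.] total units [ 0.01 -0.01  0.  ] len mm 0.9
```

View pics/s16.png

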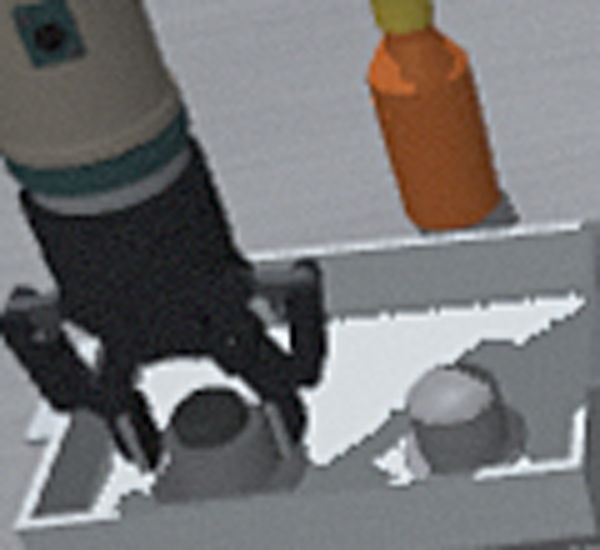

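Request:
carry_out --deltas '[0.03, 0, 0, 0, 0, 0, 0.35, 0.03, 0, 0, 0, 0, 0, 0.35, 0.03, 0, 0, 0, 0, 0, 0.35, 0, 0, 0, 0, 0, 0, 0.35]'

```text
clock: 29.55
position: [0.5059, -0.3962, -0.025]
ee_rot: [0.064, -0.704, 0.064, 0.704]
contact_force: [-0.5, 0.7, 0.0]
width: 0.0572
```

Request:
carry_out --deltas '[0.02, 0, 0, 0, 0, 0, 0.35, 0.02, 0, 0, 0, 0, 0, 0.35, 0, 0, 0, 0, 0, 0, 0.35]'

```text
clock: 29.92
position: [0.506, -0.3963, -0.0273]
ee_rot: [0.064, -0.704, 0.064, 0.704]
contact_force: [0.6, -0.0, 0.2]
width: 0.0576
```

Request:
carry_out --deltas '[0.02, 0, 0, 0, 0, 0, 0.35, 0, 0, 0, 0, 0, 0, 0.35]'

```text
clock: 30.18
position: [0.506, -0.3963, -0.0285]
ee_rot: [0.064, -0.704, 0.064, 0.704]
contact_force: [-0.6, 1.0, -0.4]
width: 0.0575
```

Request:
carry_out --deltas '[0, 0, 0, 0, 0, 0, 0.2, 0, 0, 0, 0, 0, 0, 0.1, 0, 0, 0, 0, 0, 0, -0.2, 0, 0, 0, 0, 0, 0, -1, 0, 0, 0, 0, 0, 0, -1, 0, 0, 0, 0, 0, 0, -1]' --newtons 50

```text
clock: 30.92
position: [0.5064, -0.3966, -0.0276]
ee_rot: [-0.064, 0.704, -0.064, -0.704]
contact_force: [-1.0, 0.1, 6.3]
width: 0.047
```

```bash
python3 g.py .506 -.3955 -.02;python3 -c "
from m import *
im=grab('scene');save(im,'pics/s17.png',(50,140,170,250),5)"
```

```text
t 30.93 pos [ 0.5064 -0.3966 -0.0276] w 0.047 F [-1.   0.1  6.3] jaw [-0.1797 -0.9837  0.0005] x [ 0.001 -0.001 -1.   ] total units [-0.13 -0.02  0.01] len mm 7.7
```

View pics/s17.png

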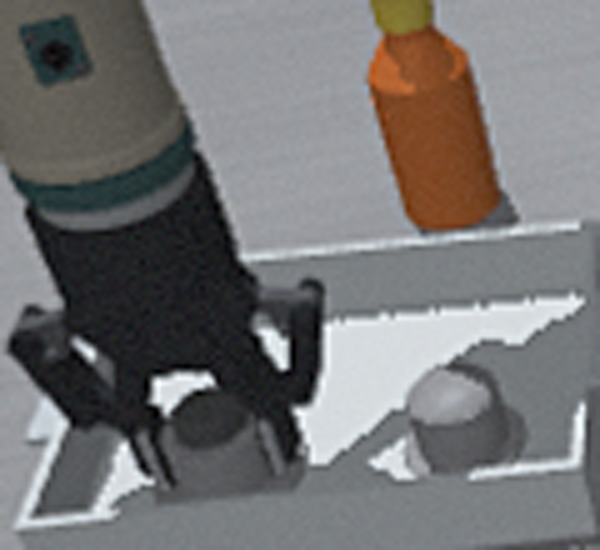

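The pads hold the collar's sleeve (crop (160,465) and (275,450)), width 47 mm. I lift well above bottle height.

Request:
carry_out --deltas '[-0.05, 0, 0, 0, 0, 0, -1, -0.15, 0, 0, 0, 0, 0, -1, -0.3, 0, 0, 0, 0, 0, -1, -0.5, 0, 0, 0, 0, 0, -1, -0.6, 0, 0, 0, 0, 0, -1, -0.6, 0, 0, 0, 0, 0, -1, -0.5, 0, 0, 0, 0, 0, -1, -0.35, 0, 0, 0, 0, 0, -1, -0.15, 0, 0, 0, 0, 0, -1, 0, 0, 0, 0, 0, 0, -1]'

```text
clock: 32.22
position: [0.5062, -0.3965, 0.1645]
ee_rot: [-0.063, 0.705, -0.064, -0.704]
contact_force: [-0.1, -0.9, -1.9]
width: 0.0467
```

```bash
python3 g.py .5148 .3143 .165;python3 -c "
from m import *
im=grab('scene');save(im,'pics/s18.png',(20,40,220,240),3)"
```

```text
t 32.23 pos [ 0.5062 -0.3965  0.1645] w 0.0467 F [-0.1 -0.9 -1.9] jaw [-0.1798 -0.9837  0.0009] x [ 0.001 -0.001 -1.   ] total units [ -0.02 -11.68   1.99] len mm 710.8
```

View pics/s18.png

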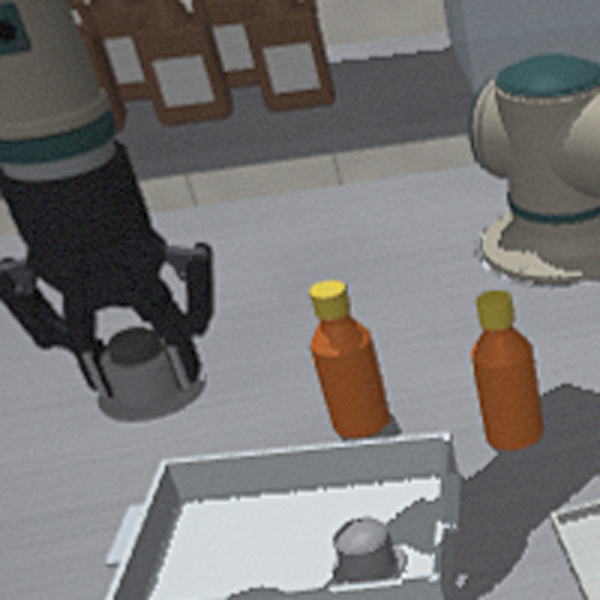

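The collar hangs level, flange down (crop (150,375)). I carry it to the canister, passing above bottle height.

Request:
carry_out --deltas '[0, -0.1, 0.02, 0, 0, 0, -1, 0, -0.3, 0.05, 0, 0, 0, -1, 0, -0.5, 0.08, 0, 0, 0, -1, 0, -0.68, 0.12, 0, 0, 0, -1, 0, -0.68, 0.12, 0, 0, 0, -1, 0, -0.68, 0.12, 0, 0, 0, -1, 0, -0.68, 0.12, 0, 0, 0, -1, 0, -0.68, 0.12, 0, 0, 0, -1, 0, -0.68, 0.12, 0, 0, 0, -1, 0, -0.68, 0.12, 0, 0, 0, -1]'

```text
clock: 33.52
position: [0.5075, -0.049, 0.1633]
ee_rot: [0.064, -0.704, 0.063, 0.705]
contact_force: [-0.2, 0.1, -2.1]
width: 0.0466
```

Request:
carry_out --deltas '[0, -0.68, 0.12, 0, 0, 0, -1, 0, -0.68, 0.12, 0, 0, 0, -1, 0, -0.68, 0.12, 0, 0, 0, -1, 0, -0.68, 0.11, 0, 0, 0, -1, 0, -0.68, 0.11, 0, 0, 0, -1, 0, -0.68, 0.11, 0, 0, 0, -1, 0, -0.68, 0.11, 0, 0, 0, -1, 0, -0.55, 0.09, 0, 0, 0, -1, 0, -0.4, 0.06, 0, 0, 0, -1, 0, -0.2, 0.03, 0, 0, 0, -1]'

```text
clock: 34.78
position: [0.513, 0.3094, 0.163]
ee_rot: [0.063, -0.704, 0.063, 0.705]
contact_force: [0.4, -0.3, -1.6]
width: 0.0466
```

Request:
carry_out --deltas '[0, -0.1, 0.02, 0, 0, 0, -1, 0, 0, 0, 0, 0, 0, -1, 0, 0, 0, 0, 0, 0, -1, 0, 0, 0, 0, 0, 0, -1]'

```text
clock: 35.28
position: [0.5146, 0.3131, 0.1636]
ee_rot: [-0.064, 0.704, -0.064, -0.704]
contact_force: [0.5, -0.5, -2.0]
width: 0.0463
```

```bash
python3 g.py .5148 .3143 .05;python3 -c "
from m import *
print(readout.get_state()['qpos'])
im=grab('scene');save(im,'pics/s19.png',(250,40,450,240),3)"
```

```text
t 35.27 pos [0.5146 0.3131 0.1636] w 0.0463 F [ 0.5 -0.5 -2. ] jaw [-0.1807 -0.9835  0.0003] x [ 0. -0. -1.] total units [ 1.89 -0.02  0.  ] len mm 113.7
[ 4.31437557e-01  3.35845348e-01  1.49813198e+00 -3.43086067e-04
  1.30771347e+00  2.18401168e+00]
```

View pics/s19.png

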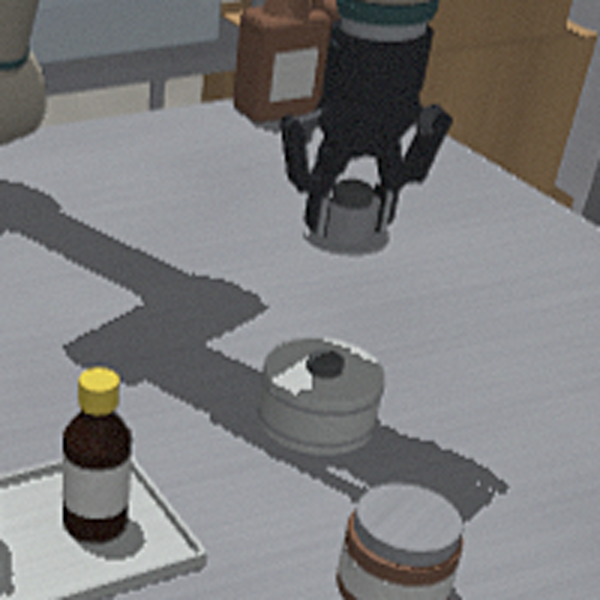

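The collar is above the canister (neck at crop (325,363)), aligned within 1 mm by the numbers. I lower to just above the neck.

Request:
carry_out --deltas '[0.15, -0.01, -0.01, 0, 0, 0, -1, 0.35, 0, 0, 0, 0, 0, -1, 0.4, 0, 0, 0, 0, 0, -1, 0.4, 0, 0, 0, 0, 0, -1, 0.35, 0, 0, 0, 0, 0, -1, 0.15, 0, 0, 0, 0, 0, -1, 0.08, 0, 0, 0, 0, 0, -1, 0, 0, 0, 0, 0, 0, -1, 0, 0, 0, 0, 0, 0, -1]'

```text
clock: 36.45
position: [0.5158, 0.3147, 0.0516]
ee_rot: [-0.064, 0.705, -0.064, -0.704]
contact_force: [-0.3, 0.1, -1.7]
width: 0.0468
```

```bash
python3 g.py .515 .3137 .0274;python3 -c "
from m import *
im=grab('scene');save(im,'pics/s20.png',(320,100,410,190),6.5)"
```

```text
t 36.45 pos [0.5158 0.3147 0.0516] w 0.0468 F [-0.3  0.1 -1.7] jaw [-0.1797 -0.9837 -0.0009] x [ 0.002  0.001 -1.   ] total units [0.4  0.02 0.01] len mm 24.2
```

View pics/s20.png

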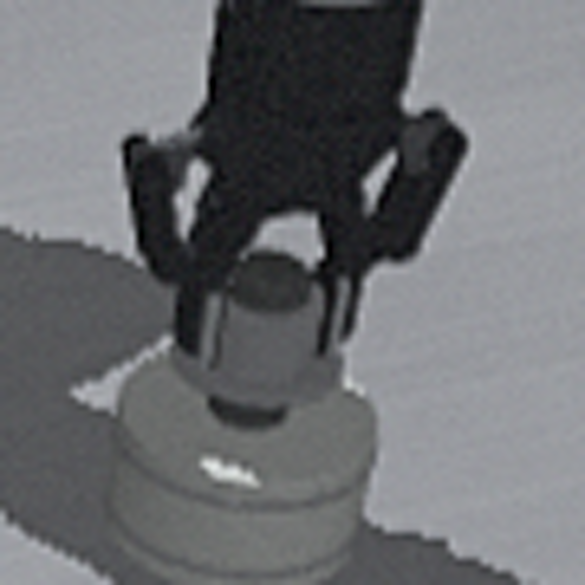

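Run:
```python
from g import *
im=grab('scene');ye,dk,W,hsv=masks(im);v=hsv[...,2].astype(int)
s,p,M=st(); print(p)
u0=p[2]+.0326
c=(proj(im,[[*p[:2],u0+.0405]])[0]).round().astype(int); print(c)
print(v[c[1]-9:c[1]+10,c[0]-9:c[0]+10])
print(np.round(W[c[1]-9:c[1]+10,c[0]-9:c[0]+10,2]*1000))
h=hullpts(im,p[:2],[(.017,u0+.034),(.017,u0+.047)]); h2=hullpts(im,(.5156,.3137),[(.017,.06),(.017,.073)]);h3=hullpts(im,p[:2],[(.036,u0),(.036,u0+.005)])
k=im['color'][100:190,320:410,::-1]; k=cv2.resize(k,None,fx=6.5,fy=6.5,interpolation=cv2.INTER_CUBIC)
for x in(h,h2,h3): cv2.polylines(k,[((x+.5-[320,100])*6.5).astype(int)],True,(0,0,255),1)
cv2.imwrite('pics/s21.png',k)
```

```text
[0.51564423 0.31464133 0.05149395]
[361 143]
[[ 33  36  33  35  27  36  30  41 110 159 174 172 170 169 167 173 170  30
   22]
 [ 36  33  31  33  39  30  30  68 162 169 164 160 159 157 160 160 164  61
   25]
 [ 34  32  33  34  36  33  41 113 172 163 161 161 160 158 156 161 164  86
   25]
 [ 31  34  36  32  32  26  82 138 157 155 156 156 168 165 160 160 159 121
   21]
 [ 31  32  36  31  37  77  96  92  90  96 121 119 151 160 165 165 171 169
    9]
 [ 32  34  36  25  53 103  50  41  42  43  42  39  74 119 149 170 162 146
   16]
 [ 40  35  38  39  44  50  47  49  48  54  48  47  40  41  83 160 107  23
   28]
 [ 34  37  34  34  50  59  52  49  46  48  49  51  49  47  53  92  42  19
   27]
 [ 35  37  55  59  49  47  52  53  56  53  49  50  52  50  46  47  38  15
   29]
 [ 38  41  77  65  43  53  54  56  58  47  57  53  55  54  53  53  70  32
   13]
 [ 43  48  62  45  41  46  50  56  57  53  62  62  51  53  53  62 103  68
    8]
 [ 82  87  63  56  47  52  52  53  54  52  55  50  54  54  50  65 102  97
   20]
 [108 110  55  89  63  51  43  52  47  55  54  50  53  49  56  72  94  95
   22]
 [
[... 1685 characters left out ...]
 [125.  nan 125. 117. 119. 119. 121. 125. 124. 125. 124. 124. 124. 122.
  123. 119. 118. 118. 117.]
 [122. 121. 122. 118. 118. 117. 119. 121. 122. 121. 123. 122. 121. 119.
  118. 119. 118. 118. 112.]
 [118. 120. 119. 116. 116. 118. 118. 118. 118. 118. 119. 119. 119. 118.
  118. 118. 118. 116. 113.]
 [115. 116. 114. 115. 116. 117. 117. 118. 119. 117. 118. 118. 118. 119.
  117. 116. 118. 114. 106.]
 [112. 111. 110. 112. 113. 114. 115. 115. 115. 117. 115. 114. 116. 117.
  114. 113. 113. 108. 106.]
 [107. 106. 106. 108. 109. 110. 111. 111. 114. 113. 113. 112. 112. 113.
  111. 110. 108.  99. 103.]
 [106. 105. 105. 107. 104. 108. 109. 110. 109. 110. 110. 110. 110. 109.
  108. 107. 106.  96.  99.]]
```

View pics/s21.png

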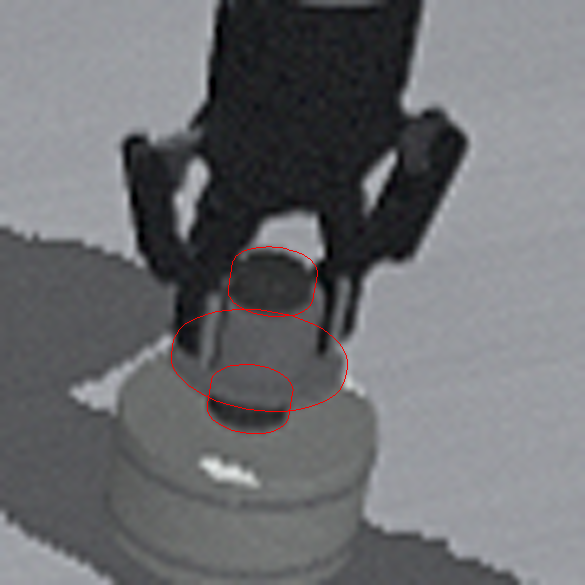

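The overlay of the predicted spigot, flange and neck outlines fits the picture to about 1 px, and the depth confirms the spigot top at 131 mm. I lower onto the neck in small steps.

Request:
carry_out --deltas '[0.08, 0.01, 0, 0, 0, 0, -1, 0.05, 0, 0, 0, 0, 0, -1, 0.04, 0, 0, 0, 0, 0, -1, 0.04, 0, 0, 0, 0, 0, -1, 0, 0, 0, 0, 0, 0, -1]'

```text
clock: 37.17
position: [0.5149, 0.3137, 0.0378]
ee_rot: [0.064, -0.704, 0.064, 0.704]
contact_force: [-0.0, 0.0, -0.5]
width: 0.047
```

Request:
carry_out --deltas '[0.04, 0, 0, 0, 0, 0, -1, 0.04, 0, 0, 0, 0, 0, -1, 0, 0, 0, 0, 0, 0, -1]'

```text
clock: 37.55
position: [0.5148, 0.3137, 0.033]
ee_rot: [0.064, -0.704, 0.064, 0.704]
contact_force: [0.7, 1.1, -1.0]
width: 0.0467
```

Request:
carry_out --deltas '[0.04, 0, 0, 0, 0, 0, -1, 0, 0, 0, 0, 0, 0, -1]'

```text
clock: 37.8
position: [0.5149, 0.3138, 0.0308]
ee_rot: [0.064, -0.704, 0.064, 0.704]
contact_force: [0.4, -0.0, -2.0]
width: 0.0467
```

Past the neck top (z 0.040) with no resistance, so the fit is good. Last few millimetres:

Request:
carry_out --deltas '[0.03, 0, 0, 0, 0, 0, -1, 0, 0, 0, 0, 0, 0, -1]'

```text
clock: 38.05
position: [0.515, 0.3137, 0.029]
ee_rot: [0.064, -0.704, 0.064, 0.704]
contact_force: [0.0, -0.0, -1.3]
width: 0.0467
```

Request:
carry_out --deltas '[0.02, 0, 0, 0, 0, 0, -1, 0, 0, 0, 0, 0, 0, -1]'

```text
clock: 38.3
position: [0.515, 0.3138, 0.0278]
ee_rot: [0.064, -0.704, 0.064, 0.704]
contact_force: [0.7, -0.7, -2.2]
width: 0.0466
```

Request:
carry_out --deltas '[0.02, 0, 0, 0, 0, 0, -1, 0, 0, 0, 0, 0, 0, -1]'

```text
clock: 38.55
position: [0.5152, 0.3139, 0.0274]
ee_rot: [-0.064, 0.704, -0.064, -0.704]
contact_force: [-1.8, -1.1, 3.0]
width: 0.0466
```

The collar is seated at z 0.0274, exactly as predicted. I release and rise.

Request:
carry_out --deltas '[0, 0, 0, 0, 0, 0, 0.12, 0, 0, 0, 0, 0, 0, 0.25, 0, 0, 0, 0, 0, 0, 0.35, 0, 0, 0, 0, 0, 0, 0.45, 0, 0, 0, 0, 0, 0, 0.45, -0.2, 0, 0, 0, 0, 0, 0.45, -0.4, 0, 0, 0, 0, 0, 0.45, -0.5, 0, 0, 0, 0, 0, 0.45, -0.6, 0, 0, 0, 0, 0, 0.45, -0.6, 0, 0, 0, 0, 0, 0.45]'

```text
clock: 39.8
position: [0.5151, 0.3138, 0.1668]
ee_rot: [-0.064, 0.705, -0.064, -0.704]
contact_force: [0.2, 0.3, -0.9]
width: 0.0617
```

Request:
carry_out --deltas '[-0.3, 0, 0, 0, 0, 0, 0.45, 0, 0, 0, 0, 0, 0, 0.4]'

```text
clock: 40.05
position: [0.5162, 0.3144, 0.1853]
ee_rot: [-0.065, 0.706, -0.063, -0.703]
contact_force: [0.8, -0.2, -0.0]
width: 0.0599
```

```bash
python3 g.py .5227 -.285 .19
cat > col.py <<'E'
from g import *
im=grab('scene'); W=world(im)
for z,r in((.107,.012),):
    c=proj(im,[[.515,.314,z]])[0].round().astype(int); print("spigot top z",np.nanmedian(W[c[1]-2:c[1]+3,c[0]-2:c[0]+3,2]))
k=im['color'][100:190,320:410,::-1]; k=cv2.resize(k,None,fx=6.5,fy=6.5,interpolation=cv2.INTER_CUBIC)
for x in(hullpts(im,(.5155,.3137),[(.017,.094),(.017,.107)]),hullpts(im,(.5155,.3137),[(.036,.06),(.036,.065)])): cv2.polylines(k,[((x+.5-[320,100])*6.5).astype(int)],True,(0,0,255),1)
cv2.imwrite('pics/s22.png',k)
E
python3 col.py
```

```text
t 40.05 pos [0.5162 0.3144 0.1853] w 0.0599 F [ 0.8 -0.2 -0. ] jaw [-0.1797 -0.9837 -0.0027] x [ 0.004  0.002 -1.   ] total units [-0.1   9.81 -1.9 ] len mm 599.4
spigot top z 0.10669312781190343
```

View pics/s22.png

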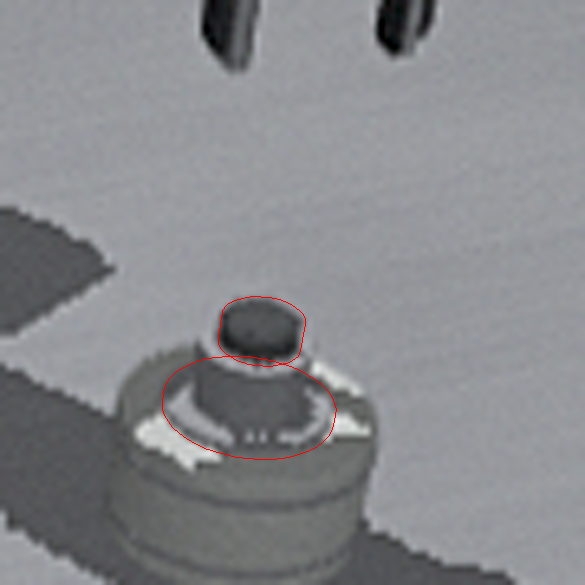

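The collar sits on the canister (spigot at crop (260,330), top depth 106.7 mm against 107 nominal), fully home. Now the cap.

Request:
carry_out --deltas '[0, 0.2, -0.04, 0, 0, 0, 0.4, 0, 0.45, -0.09, 0, 0, 0, 0.4, 0, 0.68, -0.13, 0, 0, 0, 0.4, 0, 0.68, -0.13, 0, 0, 0, 0.4, 0, 0.68, -0.13, 0, 0, 0, 0.4, 0, 0.68, -0.13, 0, 0, 0, 0.4, 0, 0.68, -0.13, 0, 0, 0, 0.4, 0, 0.68, -0.13, 0, 0, 0, 0.4, 0, 0.68, -0.13, 0, 0, 0, 0.4, 0, 0.68, -0.13, 0, 0, 0, 0.4]'

```text
clock: 41.35
position: [0.517, -0.0601, 0.1816]
ee_rot: [0.064, -0.703, 0.064, 0.705]
contact_force: [0.6, 0.3, -0.2]
width: 0.06
```

Request:
carry_out --deltas '[0, 0.68, -0.13, 0, 0, 0, 0.35, 0, 0.68, -0.13, 0, 0, 0, 0.35, 0, 0.68, -0.13, 0, 0, 0, 0.35, 0, 0.68, -0.14, 0, 0, 0, 0.35, 0, 0.5, -0.1, 0, 0, 0, 0.35, 0, 0.3, -0.06, 0, 0, 0, 0.35, 0, 0.2, -0.04, 0, 0, 0, 0.35, 0, 0, 0, 0, 0, 0, 0.35, 0, 0, 0, 0, 0, 0, 0.35]'

```text
clock: 42.48
position: [0.5213, -0.2846, 0.1828]
ee_rot: [0.064, -0.704, 0.063, 0.704]
contact_force: [-0.2, 0.1, 0.1]
width: 0.0574
```

```bash
python3 g.py .5227 -.285 .0
```

```text
t 42.48 pos [ 0.5213 -0.2846  0.1828] w 0.0574 F [-0.2  0.1  0.1] jaw [-0.1789 -0.9839 -0.0007] x [-0.     0.001 -1.   ] total units [ 3.05  0.   -0.02] len mm 182.8
```

Request:
carry_out --deltas '[0.2, 0, -0.02, 0, 0, 0, 0.35, 0.5, 0, 0, 0, 0, 0, 0.35, 0.6, 0, 0, 0, 0, 0, 0.35, 0.6, 0, 0, 0, 0, 0, 0.35, 0.5, 0, 0, 0, 0, 0, 0.35, 0.3, 0, 0, 0, 0, 0, 0.35, 0.1, 0, 0, 0, 0, 0, 0.35, 0, 0, 0, 0, 0, 0, 0.35, 0, 0, 0, 0, 0, 0, 0.35]'

```text
clock: 43.6
position: [0.5233, -0.2862, 0.0157]
ee_rot: [-0.063, 0.705, -0.064, -0.704]
contact_force: [0.4, -0.6, -0.1]
width: 0.0574
```

```bash
python3 g.py .5227 -.285 -.028;python3 -c "
from m import *
im=grab('scene');save(im,'pics/s23.png',(80,140,200,250),5)"
```

```text
t 43.6 pos [ 0.5233 -0.2862  0.0157] w 0.0574 F [ 0.4 -0.6 -0.1] jaw [-0.1795 -0.9838  0.0009] x [ 0.002 -0.001 -1.   ] total units [ 0.73 -0.02  0.02] len mm 43.7
```

View pics/s23.png

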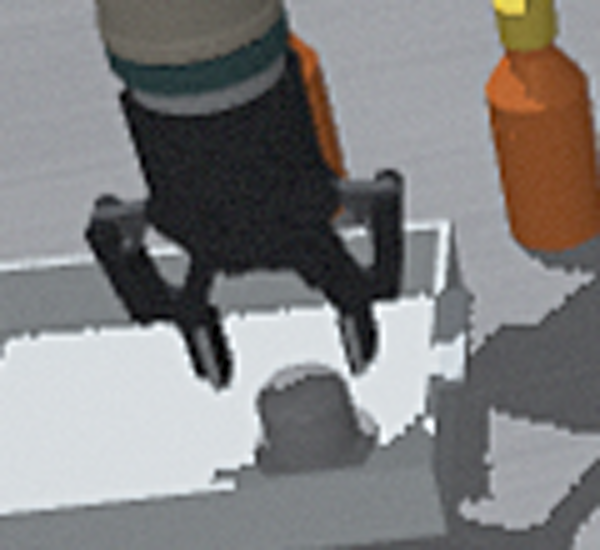

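The tips (crop (218,385) and (360,370)) straddle the cap at (305,410). I lower around its sleeve.

Request:
carry_out --deltas '[0.12, 0, 0, 0, 0, 0, 0.3, 0.15, 0, 0, 0, 0, 0, 0.3, 0.12, 0, 0, 0, 0, 0, 0.3, 0.08, 0, 0, 0, 0, 0, 0.3, 0, 0, 0, 0, 0, 0, 0.3]'

```text
clock: 44.28
position: [0.5223, -0.2857, -0.014]
ee_rot: [0.064, -0.704, 0.064, 0.705]
contact_force: [-0.1, -0.3, 0.5]
width: 0.0554
```

Request:
carry_out --deltas '[0.06, 0, 0, 0, 0, 0, 0.3, 0.06, 0, 0, 0, 0, 0, 0.3, 0.05, 0, 0, 0, 0, 0, 0.3, 0, 0, 0, 0, 0, 0, 0.3]'

```text
clock: 44.78
position: [0.5224, -0.2858, -0.0239]
ee_rot: [0.064, -0.704, 0.064, 0.704]
contact_force: [0.4, -0.7, -0.4]
width: 0.0559
```

```bash
python3 g.py .5227 -.285 -.027;python3 -c "
from m import *
im=grab('scene');save(im,'pics/s24.png',(80,140,200,250),5)"
```

```text
t 44.77 pos [ 0.5224 -0.2858 -0.0239] w 0.0559 F [ 0.4 -0.7 -0.4] jaw [-0.1797 -0.9837 -0.0001] x [-0.  0. -1.] total units [ 0.05 -0.01 -0.  ] len mm 3.2
```

View pics/s24.png

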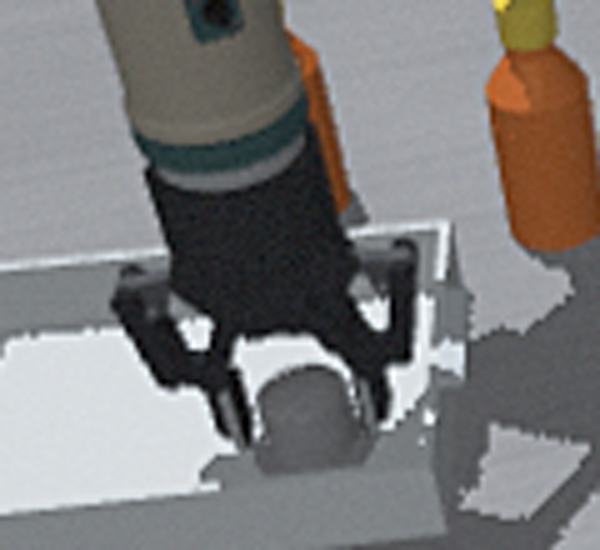

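The fingers flank the cap (crop (235,425) and (372,405)). I go 3 mm lower and grip.

Request:
carry_out --deltas '[0.05, 0, 0, 0, 0, 0, 0.3, 0, 0, 0, 0, 0, 0, 0.2, 0, 0, 0, 0, 0, 0, 0.1, 0, 0, 0, 0, 0, 0, 0, 0, 0, 0, 0, 0, 0, -0.3, 0, 0, 0, 0, 0, 0, -1, 0, 0, 0, 0, 0, 0, -1, 0, 0, 0, 0, 0, 0, -1]'

```text
clock: 45.82
position: [0.5227, -0.286, -0.0263]
ee_rot: [-0.064, 0.704, -0.064, -0.704]
contact_force: [-0.5, 1.1, 4.0]
width: 0.0428
```

Request:
carry_out --deltas '[-0.05, 0, 0, 0, 0, 0, -1, -0.15, 0, 0, 0, 0, 0, -1, -0.3, 0, 0, 0, 0, 0, -1, -0.5, 0, 0, 0, 0, 0, -1, -0.6, 0, 0, 0, 0, 0, -1, -0.6, 0, 0, 0, 0, 0, -1, -0.6, 0, 0, 0, 0, 0, -1, -0.4, 0, 0, 0, 0, 0, -1, -0.15, 0, 0, 0, 0, 0, -1, 0, 0, 0, 0, 0, 0, -1]'

```text
clock: 47.08
position: [0.5225, -0.2859, 0.1745]
ee_rot: [-0.064, 0.704, -0.064, -0.704]
contact_force: [-0.3, 0.0, -0.4]
width: 0.043
```

```bash
python3 g.py .515 .3137 .17;python3 -c "
from m import *
im=grab('scene');save(im,'pics/s25.png',(60,40,260,240),3)"
```

```text
t 47.08 pos [ 0.5225 -0.2859  0.1745] w 0.043 F [-0.3  0.  -0.4] jaw [-0.1797 -0.9837  0.0003] x [ 0. -0. -1.] total units [ 0.07 -9.81  1.92] len mm 599.7
```

View pics/s25.png

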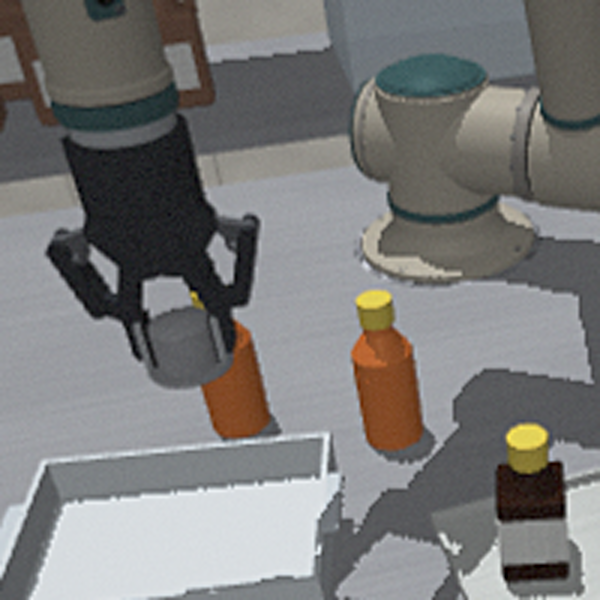

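The cap is held level, flange down (crop (187,350)), and the tub is empty of parts. I carry it to the canister.

Request:
carry_out --deltas '[0, -0.1, 0.02, 0, 0, 0, -1, 0, -0.3, 0.06, 0, 0, 0, -1, 0, -0.5, 0.1, 0, 0, 0, -1, 0, -0.68, 0.13, 0, 0, 0, -1, 0, -0.68, 0.13, 0, 0, 0, -1, 0, -0.68, 0.13, 0, 0, 0, -1, 0, -0.68, 0.13, 0, 0, 0, -1, 0, -0.68, 0.13, 0, 0, 0, -1, 0, -0.68, 0.13, 0, 0, 0, -1, 0, -0.68, 0.13, 0, 0, 0, -1]'

```text
clock: 48.38
position: [0.518, 0.0624, 0.174]
ee_rot: [0.064, -0.704, 0.063, 0.705]
contact_force: [-0.3, -0.3, -1.5]
width: 0.0426
```

Request:
carry_out --deltas '[0, -0.68, 0.13, 0, 0, 0, -1, 0, -0.68, 0.13, 0, 0, 0, -1, 0, -0.68, 0.13, 0, 0, 0, -1, 0, -0.68, 0.14, 0, 0, 0, -1, 0, -0.6, 0.12, 0, 0, 0, -1, 0, -0.45, 0.1, 0, 0, 0, -1, 0, -0.25, 0.05, 0, 0, 0, -1, 0, -0.13, 0.03, 0, 0, 0, -1, 0, 0, 0, 0, 0, 0, -1, 0, 0, 0, 0, 0, 0, -1]'

```text
clock: 49.62
position: [0.5151, 0.3129, 0.1744]
ee_rot: [0.064, -0.704, 0.064, 0.704]
contact_force: [-0.4, -0.0, -1.3]
width: 0.0428
```

```bash
python3 g.py .515 .3137 .085
```

```text
t 49.62 pos [0.5151 0.3129 0.1744] w 0.0428 F [-0.4 -0.  -1.3] jaw [-0.1806 -0.9836  0.0007] x [-0.    -0.001 -1.   ] total units [ 1.49 -0.01  0.  ] len mm 89.4
```

Request:
carry_out --deltas '[0.15, -0.01, 0, 0, 0, 0, -1, 0.3, 0, 0, 0, 0, 0, -1, 0.4, 0, 0, 0, 0, 0, -1, 0.35, 0, 0, 0, 0, 0, -1, 0.15, 0, 0, 0, 0, 0, -1, 0.08, 0, 0, 0, 0, 0, -1, 0, 0, 0, 0, 0, 0, -1, 0, 0, 0, 0, 0, 0, -1]'

```text
clock: 50.62
position: [0.5158, 0.3146, 0.0893]
ee_rot: [-0.064, 0.705, -0.064, -0.704]
contact_force: [-0.2, -0.2, -1.0]
width: 0.0432
```

```bash
python3 g.py .515 .3137 .0627
python3 - <<'E'
from g import *
im=grab('scene'); s,p,M=st(); u0=p[2]+.0313
k=im['color'][90:180,320:410,::-1]; k=cv2.resize(k,None,fx=6.5,fy=6.5,interpolation=cv2.INTER_CUBIC)
for x in(hullpts(im,p[:2],[(.022,u0+.03),(.022,u0+.036)]),hullpts(im,p[:2],[(.030,u0),(.030,u0+.005)]),hullpts(im,(.5155,.3137),[(.017,.094),(.017,.107)])): cv2.polylines(k,[((x+.5-[320,90])*6.5).astype(int)],True,(0,0,255),1)
cv2.imwrite('pics/s26.png',k)
E
```

```text
t 50.62 pos [0.5158 0.3146 0.0893] w 0.0432 F [-0.2 -0.2 -1. ] jaw [-0.1798 -0.9837 -0.0008] x [ 0.001  0.001 -1.   ] total units [0.44 0.02 0.01] len mm 26.7
```

View pics/s26.png

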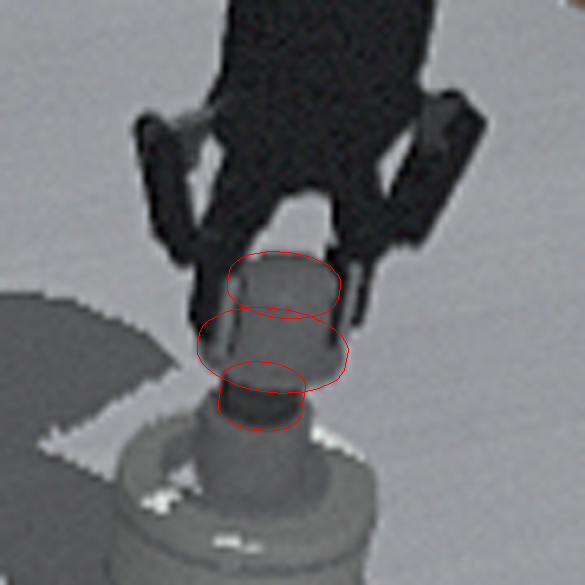

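The predicted cap and spigot outlines match the picture, with the cap centred over the spigot at crop (262,395). I lower slowly.

Request:
carry_out --deltas '[0.08, 0.01, 0, 0, 0, 0, -1, 0.06, 0, 0, 0, 0, 0, -1, 0.05, 0, 0, 0, 0, 0, -1, 0.04, 0, 0, 0, 0, 0, -1, 0, 0, 0, 0, 0, 0, -1]'

```text
clock: 51.3
position: [0.5149, 0.3138, 0.0744]
ee_rot: [0.064, -0.704, 0.064, 0.704]
contact_force: [-0.4, -0.0, -1.4]
width: 0.0427
```

Request:
carry_out --deltas '[0.04, 0, 0, 0, 0, 0, -1, 0.04, 0, 0, 0, 0, 0, -1, 0, 0, 0, 0, 0, 0, -1]'

```text
clock: 51.68
position: [0.5149, 0.3137, 0.0697]
ee_rot: [0.064, -0.704, 0.064, 0.704]
contact_force: [0.5, -0.2, -0.8]
width: 0.0429
```

Request:
carry_out --deltas '[0.04, 0, 0, 0, 0, 0, -1, 0, 0, 0, 0, 0, 0, -1]'

```text
clock: 51.92
position: [0.5149, 0.3137, 0.0673]
ee_rot: [0.064, -0.704, 0.064, 0.704]
contact_force: [0.1, 0.4, -1.0]
width: 0.0427
```

Request:
carry_out --deltas '[0.03, 0, 0, 0, 0, 0, -1, 0.02, 0, 0, 0, 0, 0, -1, 0, 0, 0, 0, 0, 0, -1]'

```text
clock: 52.3
position: [0.515, 0.3138, 0.0644]
ee_rot: [0.064, -0.704, 0.064, 0.704]
contact_force: [0.5, -0.1, -1.3]
width: 0.0425
```

Request:
carry_out --deltas '[0.02, 0, 0, 0, 0, 0, -1, 0, 0, 0, 0, 0, 0, -1]'

```text
clock: 52.55
position: [0.515, 0.3138, 0.0633]
ee_rot: [0.064, -0.704, 0.064, 0.704]
contact_force: [0.8, -0.2, -1.5]
width: 0.0425
```

Request:
carry_out --deltas '[0.015, 0, 0, 0, 0, 0, -1, 0, 0, 0, 0, 0, 0, -1]'

```text
clock: 52.8
position: [0.5152, 0.3139, 0.0627]
ee_rot: [-0.064, 0.704, -0.064, -0.704]
contact_force: [-1.1, 0.1, -0.9]
width: 0.0425
```

Request:
carry_out --deltas '[0.01, 0, 0, 0, 0, 0, -1, 0, 0, 0, 0, 0, 0, -1]'

```text
clock: 53.05
position: [0.5152, 0.3138, 0.0627]
ee_rot: [-0.064, 0.704, -0.064, -0.704]
contact_force: [-2.5, -1.0, 4.8]
width: 0.0429
```

The cap is seated at z 0.0627, exactly as predicted. I release, rise and check.

Request:
carry_out --deltas '[0, 0, 0, 0, 0, 0, 0.05, 0, 0, 0, 0, 0, 0, 0.2, 0, 0, 0, 0, 0, 0, 0.35, 0, 0, 0, 0, 0, 0, 0.45, 0, 0, 0, 0, 0, 0, 0.45, -0.2, 0, 0, 0, 0, 0, 0.45, -0.4, 0, 0, 0, 0, 0, 0.45, -0.5, 0, 0, 0, 0, 0, 0.45, -0.6, 0, 0, 0, 0, 0, 0.6, -0.4, 0, 0, 0, 0, 0, 1]'

```text
clock: 54.3
position: [0.5158, 0.3142, 0.1908]
ee_rot: [-0.064, 0.705, -0.063, -0.703]
contact_force: [-0.1, 0.5, 0.1]
width: 0.0836
```

Request:
carry_out --deltas '[-0.05, 0, 0, 0, 0, 0, 1, 0, 0, 0, 0, 0, 0, 1]'

```text
clock: 54.55
position: [0.5147, 0.3137, 0.1906]
ee_rot: [0.064, -0.704, 0.064, 0.704]
contact_force: [-0.8, -0.2, -0.3]
width: 0.0853
```

```bash
cat > stack.py <<'E'
from g import *
im=grab('scene'); W=world(im)
c=proj(im,[[.515,.314,.136]])[0].round().astype(int); print("cap dome z",np.nanmax(np.nanmedian(W[c[1]-1:c[1]+2,c[0]-1:c[0]+2,2])))
k=im['color'][90:180,320:410,::-1]; k=cv2.resize(k,None,fx=6.5,fy=6.5,interpolation=cv2.INTER_CUBIC)
for x in(hullpts(im,(.5155,.3137),[(.022,.124),(.022,.130)]),hullpts(im,(.5155,.3137),[(.030,.094),(.030,.099)])): cv2.polylines(k,[((x+.5-[320,90])*6.5).astype(int)],True,(0,0,255),1)
cv2.imwrite(sys.argv[1],k)
for nm,x0,t in(("round",(.585,.0585),.154),("square",(.593,-.0615),.134)):
    ye,dk,_,h=masks(im); print(nm,solve(im,comp(ye,im,[*x0,t-.015]),[(.016,t-.024),(.016,t)],x0))
E
python3 stack.py pics/s27.png; python3 g.py .5935 -.0615 .19
```

```text
cap dome z 0.13598174731303514
round (array([0.58491141, 0.05868071]), np.int64(167), 196.42009906168096)
square (array([ 0.59276301, -0.05976637]), np.int64(172), 207.75227776065003)
t 54.6 pos [0.5144 0.3135 0.1899] w 0.0854 F [ 0.2 -0.8 -0.7] jaw [-0.1798 -0.9837  0.0012] x [-0.002 -0.001 -1.   ] total units [ 0.    5.91 -2.42] len mm 383.2
```

View pics/s27.png

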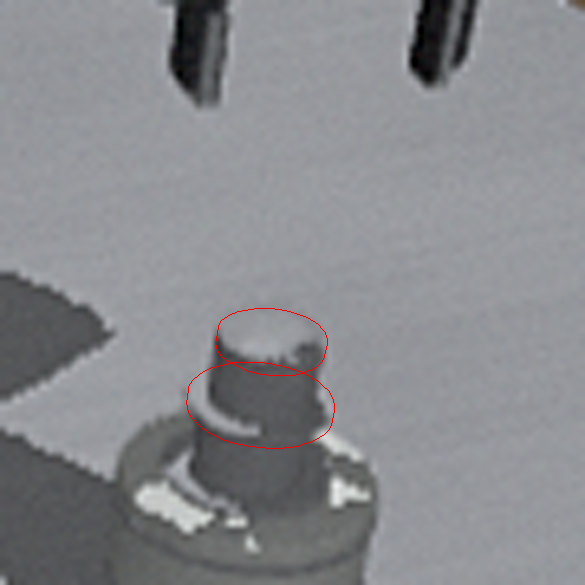

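The stack is complete: cap dome depth 136.0 mm against 136 nominal (crop (268,340)). Now I return the bottles, square first.

Request:
carry_out --deltas '[0, 0.2, -0.08, 0, 0, 0, 1, 0, 0.45, -0.18, 0, 0, 0, 1, 0, 0.65, -0.27, 0, 0, 0, 1, 0, 0.7, -0.29, 0, 0, 0, 1, 0, 0.7, -0.29, 0, 0, 0, 1, 0, 0.7, -0.29, 0, 0, 0, 1, 0, 0.7, -0.29, 0, 0, 0, 1, 0, 0.65, -0.26, 0, 0, 0, 1, 0, 0.55, -0.22, 0, 0, 0, 1, 0, 0.4, -0.16, 0, 0, 0, 1]'

```text
clock: 55.85
position: [0.5905, -0.0503, 0.1898]
ee_rot: [0.064, -0.703, 0.065, 0.705]
contact_force: [-0.4, -0.7, 0.2]
width: 0.0849
```

Request:
carry_out --deltas '[0, 0.21, -0.09, 0, 0, 0, 1, 0, 0, 0, 0, 0, 0, 1, 0, 0, 0, 0, 0, 0, 1, 0, 0, 0, 0, 0, 0, 1]'

```text
clock: 56.35
position: [0.5939, -0.06, 0.191]
ee_rot: [0.063, -0.704, 0.063, 0.704]
contact_force: [-0.2, 0.5, -0.0]
width: 0.0856
```

```bash
python3 g.py .5933 -.0615 .0718
```

```text
t 56.35 pos [ 0.5939 -0.06    0.191 ] w 0.0856 F [-0.2  0.5 -0. ] jaw [-0.1785 -0.9839 -0.0002] x [-0.  0. -1.] total units [1.99 0.03 0.01] len mm 119.2
```

Request:
carry_out --deltas '[0.2, 0.02, 0, 0, 0, 0, 1, 0.4, 0, 0, 0, 0, 0, 1, 0.45, 0, 0, 0, 0, 0, 1, 0.4, 0, 0, 0, 0, 0, 1, 0.3, 0, 0, 0, 0, 0, 1, 0.15, 0, 0, 0, 0, 0, 1, 0.05, 0, 0, 0, 0, 0, 1, 0, 0, 0, 0, 0, 0, 1, 0, 0, 0, 0, 0, 0, 1]'

```text
clock: 57.48
position: [0.5946, -0.0624, 0.0747]
ee_rot: [-0.064, 0.705, -0.064, -0.704]
contact_force: [-0.6, 0.3, -0.4]
width: 0.0855
```

```bash
python3 g.py .5933 -.0615 .0718;python3 -c "
from m import *
im=grab('scene');save(im,'pics/s28.png',(190,90,310,220),4.5)"
```

```text
t 57.48 pos [ 0.5946 -0.0624  0.0747] w 0.0855 F [-0.6  0.3 -0.4] jaw [-0.1797 -0.9837  0.0001] x [ 0.002 -0.    -1.   ] total units [ 0.05 -0.01  0.02] len mm 3.3
```

View pics/s28.png

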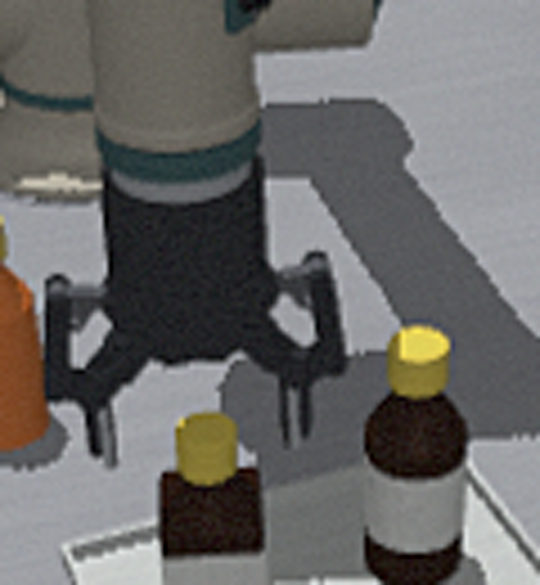

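The jaws straddle the square bottle's cap (crop (207,450)). I lower 3 mm, grip, then lift.

Request:
carry_out --deltas '[0.05, -0.01, 0.01, 0, 0, 0, 1, 0, 0, 0, 0, 0, 0, 1, 0, 0, 0, 0, 0, 0, -1, 0, 0, 0, 0, 0, 0, -1, 0, 0, 0, 0, 0, 0, -1, 0, 0, 0, 0, 0, 0, -1, 0, 0, 0, 0, 0, 0, -1, 0, 0, 0, 0, 0, 0, -1, 0, 0, 0, 0, 0, 0, -1]'

```text
clock: 58.65
position: [0.5937, -0.0613, 0.0711]
ee_rot: [-0.064, 0.704, -0.064, -0.704]
contact_force: [-0.2, 1.7, 3.1]
width: 0.0307
```

Request:
carry_out --deltas '[-0.05, 0, 0, 0, 0, 0, -1, -0.15, 0, 0, 0, 0, 0, -1, -0.25, 0, 0, 0, 0, 0, -1, -0.35, 0, 0, 0, 0, 0, -1, -0.4, 0, 0, 0, 0, 0, -1, -0.4, 0, 0, 0, 0, 0, -1, -0.25, 0, 0, 0, 0, 0, -1, -0.1, 0, 0, 0, 0, 0, -1, 0, 0, 0, 0, 0, 0, -1]'

```text
clock: 59.78
position: [0.5933, -0.0616, 0.1879]
ee_rot: [0.064, -0.704, 0.064, 0.704]
contact_force: [0.7, -0.7, -3.9]
width: 0.0306
```

```bash
python3 g.py .4262 -.3842 .189
```

```text
t 59.77 pos [ 0.5933 -0.0616  0.1879] w 0.0306 F [ 0.7 -0.7 -3.9] jaw [-0.1798 -0.9837  0.0002] x [-0. -0. -1.] total units [-0.02  5.79  1.77] len mm 363.3
```

Request:
carry_out --deltas '[0, 0.1, 0.03, 0, 0, 0, -1, 0, 0.25, 0.08, 0, 0, 0, -1, 0, 0.45, 0.14, 0, 0, 0, -1, 0, 0.6, 0.18, 0, 0, 0, -1, 0, 0.65, 0.2, 0, 0, 0, -1, 0, 0.65, 0.2, 0, 0, 0, -1, 0, 0.65, 0.2, 0, 0, 0, -1, 0, 0.65, 0.2, 0, 0, 0, -1, 0, 0.6, 0.18, 0, 0, 0, -1, 0, 0.5, 0.15, 0, 0, 0, -1]'

```text
clock: 61.02
position: [0.4443, -0.3476, 0.1875]
ee_rot: [0.064, -0.704, 0.064, 0.705]
contact_force: [-0.0, -0.1, -4.2]
width: 0.0308
```

Request:
carry_out --deltas '[0, 0.35, 0.11, 0, 0, 0, -1, 0, 0.22, 0.06, 0, 0, 0, -1, 0, 0.12, 0.04, 0, 0, 0, -1, 0, 0, 0, 0, 0, 0, -1, 0, 0, 0, 0, 0, 0, -1, 0, 0, 0, 0, 0, 0, -1]'

```text
clock: 61.78
position: [0.4269, -0.3835, 0.188]
ee_rot: [-0.064, 0.704, -0.063, -0.704]
contact_force: [0.1, 0.4, -3.1]
width: 0.0301
```

```bash
python3 g.py .4262 -.3842 .0721;python3 -c "
from m import *
im=grab('scene');save(im,'pics/s29.png',(30,60,230,260),3)"
```

```text
t 61.77 pos [ 0.4269 -0.3835  0.188 ] w 0.0301 F [ 0.1  0.4 -3.1] jaw [-0.1787 -0.9839 -0.0002] x [ 0.  0. -1.] total units [1.93 0.01 0.01] len mm 115.9
```

View pics/s29.png

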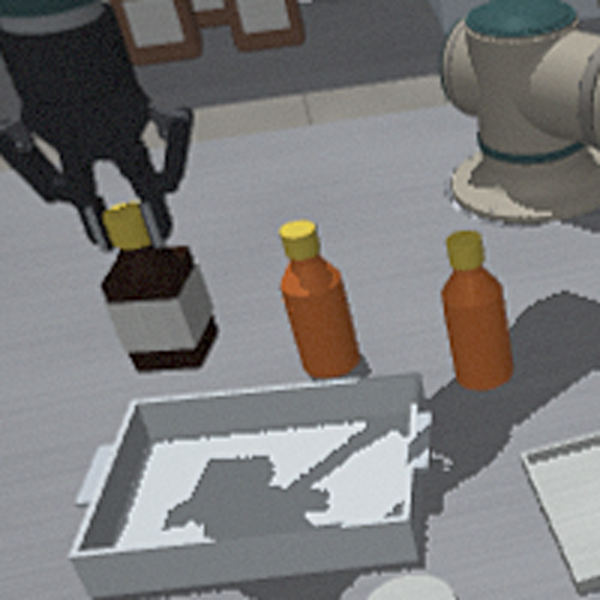

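The square bottle is upright over its old corner of the tub (crop (160,305)). I lower it.

Request:
carry_out --deltas '[0.1, 0, 0.01, 0, 0, 0, -1, 0.25, 0, 0, 0, 0, 0, -1, 0.35, 0, 0, 0, 0, 0, -1, 0.35, 0, 0, 0, 0, 0, -1, 0.35, 0, 0, 0, 0, 0, -1, 0.25, 0, 0, 0, 0, 0, -1, 0.1, 0, 0, 0, 0, 0, -1, 0.05, 0, 0, 0, 0, 0, -1, 0, 0, 0, 0, 0, 0, -1, 0, 0, 0, 0, 0, 0, -1]'

```text
clock: 63.08
position: [0.4263, -0.3846, 0.0806]
ee_rot: [-0.063, 0.705, -0.064, -0.704]
contact_force: [0.3, 0.3, -3.3]
width: 0.0304
```

```bash
python3 g.py .4262 -.3841 .0721
```

```text
t 63.08 pos [ 0.4263 -0.3846  0.0806] w 0.0304 F [ 0.3  0.3 -3.3] jaw [-0.1798 -0.9837  0.001 ] x [ 0.001 -0.001 -1.   ] total units [ 0.14 -0.01  0.  ] len mm 8.5
```

Request:
carry_out --deltas '[0.03, 0, 0, 0, 0, 0, -1, 0.03, 0, 0, 0, 0, 0, -1, 0.02, 0, 0, 0, 0, 0, -1, 0.02, 0, 0, 0, 0, 0, -1, 0, 0, 0, 0, 0, 0, -1]'

```text
clock: 63.7
position: [0.4259, -0.3841, 0.0737]
ee_rot: [0.064, -0.704, 0.064, 0.704]
contact_force: [-0.0, 0.2, -3.3]
width: 0.0303
```

Request:
carry_out --deltas '[0.015, 0, 0, 0, 0, 0, -1, 0, 0, 0, 0, 0, 0, -1]'

```text
clock: 63.95
position: [0.4259, -0.3841, 0.0729]
ee_rot: [0.064, -0.704, 0.064, 0.704]
contact_force: [-0.4, -0.2, -3.3]
width: 0.0305
```

Request:
carry_out --deltas '[0.015, 0, 0, 0, 0, 0, -1, 0, 0, 0, 0, 0, 0, -1]'

```text
clock: 64.2
position: [0.426, -0.3842, 0.0721]
ee_rot: [-0.064, 0.704, -0.064, -0.704]
contact_force: [0.2, 1.0, -3.1]
width: 0.0303
```

Request:
carry_out --deltas '[0.01, 0, 0, 0, 0, 0, -1, 0, 0, 0, 0, 0, 0, -1]'

```text
clock: 64.45
position: [0.4262, -0.3842, 0.0721]
ee_rot: [-0.064, 0.704, -0.064, -0.704]
contact_force: [-0.1, 0.5, 1.7]
width: 0.0306
```

Touchdown. I release, rise and check.

Request:
carry_out --deltas '[0, 0, 0, 0, 0, 0, -0.1, 0, 0, 0, 0, 0, 0, 0.3, 0, 0, 0, 0, 0, 0, 0.5, 0, 0, 0, 0, 0, 0, 0.6, 0, 0, 0, 0, 0, 0, 0.6, -0.2, 0, 0, 0, 0, 0, 0.6, -0.4, 0, 0, 0, 0, 0, 0.6, -0.5, 0, 0, 0, 0, 0, 1, -0.5, 0, 0, 0, 0, 0, 1, -0.4, 0, 0, 0, 0, 0, 1]'

```text
clock: 65.7
position: [0.4263, -0.3845, 0.1939]
ee_rot: [-0.063, 0.705, -0.064, -0.704]
contact_force: [-0.1, -0.3, 0.0]
width: 0.0855
```

Request:
carry_out --deltas '[-0.1, 0, 0, 0, 0, 0, 1, 0, 0, 0, 0, 0, 0, 1]'

```text
clock: 65.95
position: [0.4259, -0.3841, 0.1977]
ee_rot: [-0.064, 0.704, -0.064, -0.704]
contact_force: [-0.2, -1.5, -0.8]
width: 0.0851
```

```bash
python3 g.py .5855 .0583 .2;python3 -c "
from m import *
im=grab('scene');save(im,'pics/s30.png',(30,60,330,260),2.5)
ye,dk,_,h=masks(im); print(solve(im,comp(ye,im,[.426,-.383,.12]),[(.016,.111),(.016,.135)],(.426,-.383)))"
```

```text
t 65.95 pos [ 0.4259 -0.3841  0.1977] w 0.0851 F [-0.2 -1.5 -0.8] jaw [-0.1797 -0.9837  0.0004] x [ 0. -0. -1.] total units [-0.04 -7.73 -1.29] len mm 470.3
(array([ 0.42446965, -0.38350673]), np.int64(156), 198.87383496126859)
```

View pics/s30.png

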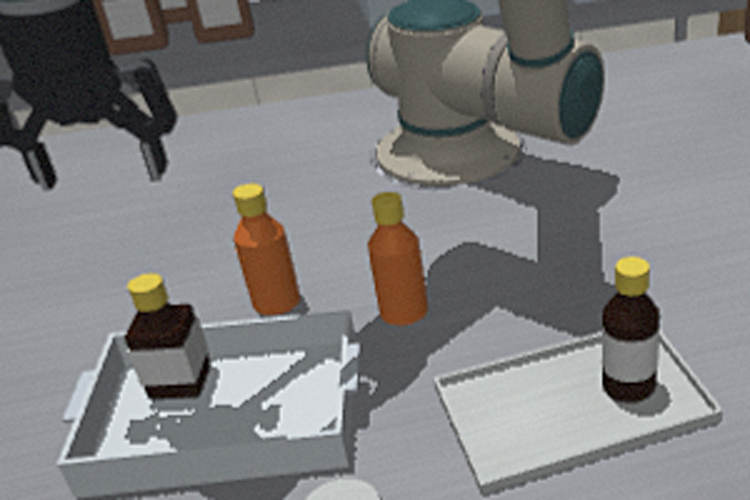

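The square bottle is back, upright (crop (165,340)), within about 1 mm of its first measured position. Now the round one.

Request:
carry_out --deltas '[0, -0.2, -0.03, 0, 0, 0, 1, 0, -0.45, -0.08, 0, 0, 0, 1, 0, -0.65, -0.11, 0, 0, 0, 1, 0, -0.75, -0.13, 0, 0, 0, 1, 0, -0.75, -0.13, 0, 0, 0, 1, 0, -0.75, -0.13, 0, 0, 0, 1, 0, -0.75, -0.13, 0, 0, 0, 1, 0, -0.75, -0.12, 0, 0, 0, 1, 0, -0.75, -0.12, 0, 0, 0, 1, 0, -0.7, -0.11, 0, 0, 0, 1]'

```text
clock: 67.25
position: [0.5599, -0.0097, 0.1965]
ee_rot: [0.064, -0.704, 0.063, 0.705]
contact_force: [-0.4, -0.3, -0.0]
width: 0.0852
```

Request:
carry_out --deltas '[0, -0.6, -0.1, 0, 0, 0, 1, 0, -0.4, -0.06, 0, 0, 0, 1, 0, -0.23, -0.04, 0, 0, 0, 1, 0, 0, 0, 0, 0, 0, 1, 0, 0, 0, 0, 0, 0, 1, 0, 0, 0, 0, 0, 0, 1]'

```text
clock: 68.0
position: [0.5852, 0.0573, 0.1975]
ee_rot: [0.064, -0.704, 0.064, 0.704]
contact_force: [0.6, -0.1, -1.3]
width: 0.0852
```

```bash
python3 g.py .5856 .0584 .088
```

```text
t 68.0 pos [0.5852 0.0573 0.1975] w 0.0852 F [ 0.6 -0.1 -1.3] jaw [-0.181  -0.9835  0.0004] x [-0. -0. -1.] total units [ 1.83 -0.02 -0.  ] len mm 109.5
```

Request:
carry_out --deltas '[0.2, -0.01, 0, 0, 0, 0, 1, 0.35, 0, 0, 0, 0, 0, 1, 0.4, 0, 0, 0, 0, 0, 1, 0.4, 0, 0, 0, 0, 0, 1, 0.3, 0, 0, 0, 0, 0, 1, 0.12, 0, 0, 0, 0, 0, 1, 0, 0, 0, 0, 0, 0, 1, 0, 0, 0, 0, 0, 0, 1]'

```text
clock: 69.0
position: [0.5862, 0.0587, 0.092]
ee_rot: [-0.064, 0.705, -0.064, -0.704]
contact_force: [0.0, 0.0, 0.1]
width: 0.0852
```

```bash
python3 g.py .5856 .0584 .088;python3 -c "
from m import *
im=grab('scene');save(im,'pics/s31.png',(220,90,340,220),4.5)"
```

```text
t 69.0 pos [0.5862 0.0587 0.092 ] w 0.0852 F [0.  0.  0.1] jaw [-0.1799 -0.9837 -0.0001] x [ 0.002 -0.    -1.   ] total units [0.07 0.01 0.01] len mm 4.1
```

View pics/s31.png

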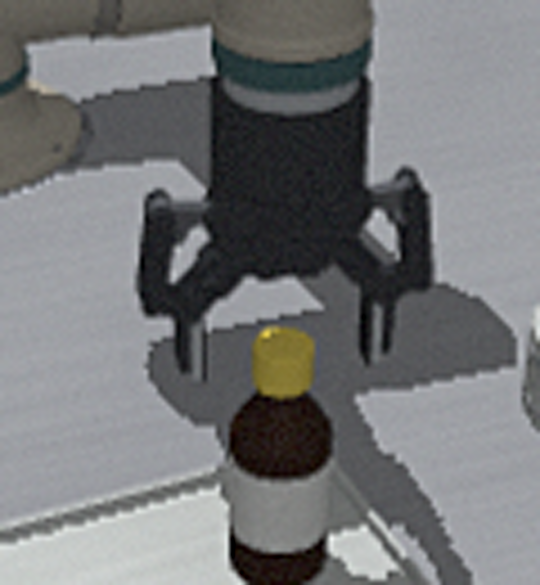

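The jaws straddle the round bottle's cap (crop (284,360)), centred. I grip and lift.

Request:
carry_out --deltas '[0.06, 0, 0, 0, 0, 0, 1, 0, 0, 0, 0, 0, 0, 1, 0, 0, 0, 0, 0, 0, -1, 0, 0, 0, 0, 0, 0, -1, 0, 0, 0, 0, 0, 0, -1, 0, 0, 0, 0, 0, 0, -1, 0, 0, 0, 0, 0, 0, -1, 0, 0, 0, 0, 0, 0, -1, 0, 0, 0, 0, 0, 0, -1]'

```text
clock: 70.18
position: [0.5858, 0.0589, 0.0879]
ee_rot: [-0.064, 0.704, -0.064, -0.704]
contact_force: [-0.1, 1.2, 2.5]
width: 0.0307
```

Request:
carry_out --deltas '[-0.05, 0, 0, 0, 0, 0, -1, -0.15, 0, 0, 0, 0, 0, -1, -0.25, 0, 0, 0, 0, 0, -1, -0.35, 0, 0, 0, 0, 0, -1, -0.4, 0, 0, 0, 0, 0, -1, -0.4, 0, 0, 0, 0, 0, -1, -0.25, 0, 0, 0, 0, 0, -1, -0.1, 0, 0, 0, 0, 0, -1, 0, 0, 0, 0, 0, 0, -1]'

```text
clock: 71.3
position: [0.5854, 0.0588, 0.2047]
ee_rot: [0.064, -0.704, 0.064, 0.704]
contact_force: [0.7, -0.5, -3.7]
width: 0.0308
```

```bash
python3 g.py .4499 -.2751 .206
```

```text
t 71.3 pos [0.5854 0.0588 0.2047] w 0.0308 F [ 0.7 -0.5 -3.7] jaw [-0.1797 -0.9837  0.0001] x [-0. -0. -1.] total units [-0.02  5.88  1.22] len mm 360.3
```

Request:
carry_out --deltas '[0, 0.1, 0.02, 0, 0, 0, -1, 0, 0.25, 0.05, 0, 0, 0, -1, 0, 0.45, 0.09, 0, 0, 0, -1, 0, 0.6, 0.12, 0, 0, 0, -1, 0, 0.65, 0.14, 0, 0, 0, -1, 0, 0.65, 0.14, 0, 0, 0, -1, 0, 0.65, 0.14, 0, 0, 0, -1, 0, 0.65, 0.14, 0, 0, 0, -1, 0, 0.6, 0.12, 0, 0, 0, -1, 0, 0.5, 0.11, 0, 0, 0, -1]'

```text
clock: 72.55
position: [0.4656, -0.2326, 0.2043]
ee_rot: [0.064, -0.704, 0.064, 0.705]
contact_force: [0.8, 0.6, -2.5]
width: 0.0308
```

Request:
carry_out --deltas '[0, 0.4, 0.08, 0, 0, 0, -1, 0, 0.25, 0.05, 0, 0, 0, -1, 0, 0.13, 0.02, 0, 0, 0, -1, 0, 0, 0, 0, 0, 0, -1, 0, 0, 0, 0, 0, 0, -1, 0, 0, 0, 0, 0, 0, -1]'

```text
clock: 73.3
position: [0.4504, -0.2744, 0.2047]
ee_rot: [-0.064, 0.704, -0.063, -0.704]
contact_force: [0.4, 0.6, -3.8]
width: 0.0309
```

```bash
python3 g.py .4499 -.2751 .0889;python3 -c "
from m import *
im=grab('scene');save(im,'pics/s32.png',(30,60,230,260),3)"
```

```text
t 73.3 pos [ 0.4504 -0.2744  0.2047] w 0.0309 F [ 0.4  0.6 -3.8] jaw [-0.1787 -0.9839 -0.0002] x [ 0.  0. -1.] total units [1.93 0.01 0.01] len mm 115.8
```

View pics/s32.png

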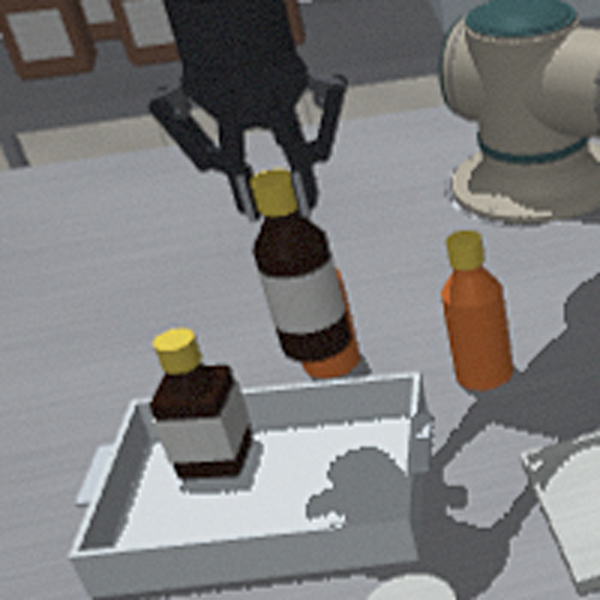

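The round bottle is upright over its old place (crop (300,290)), clear of the square one (crop (200,420)). I lower it.

Request:
carry_out --deltas '[0.1, 0, 0.01, 0, 0, 0, -1, 0.25, 0, 0, 0, 0, 0, -1, 0.35, 0, 0, 0, 0, 0, -1, 0.35, 0, 0, 0, 0, 0, -1, 0.35, 0, 0, 0, 0, 0, -1, 0.25, 0, 0, 0, 0, 0, -1, 0.1, 0, 0, 0, 0, 0, -1, 0.05, 0, 0, 0, 0, 0, -1, 0, 0, 0, 0, 0, 0, -1, 0, 0, 0, 0, 0, 0, -1]'

```text
clock: 74.6
position: [0.45, -0.2754, 0.0974]
ee_rot: [-0.063, 0.705, -0.064, -0.704]
contact_force: [-0.5, 0.1, -3.0]
width: 0.0304
```

Request:
carry_out --deltas '[0.03, 0, 0, 0, 0, 0, -1, 0.03, 0, 0, 0, 0, 0, -1, 0.02, 0, 0, 0, 0, 0, -1, 0.02, 0, 0, 0, 0, 0, -1, 0, 0, 0, 0, 0, 0, -1]'

```text
clock: 75.22
position: [0.4495, -0.2749, 0.0906]
ee_rot: [0.064, -0.704, 0.064, 0.704]
contact_force: [0.2, 0.2, -2.8]
width: 0.0307
```

Request:
carry_out --deltas '[0.015, 0, 0, 0, 0, 0, -1, 0, 0, 0, 0, 0, 0, -1]'

```text
clock: 75.47
position: [0.4495, -0.275, 0.0898]
ee_rot: [0.064, -0.704, 0.064, 0.704]
contact_force: [0.1, 0.3, -3.2]
width: 0.0306
```

Request:
carry_out --deltas '[0.015, 0, 0, 0, 0, 0, -1, 0, 0, 0, 0, 0, 0, -1]'

```text
clock: 75.72
position: [0.4496, -0.2751, 0.089]
ee_rot: [-0.064, 0.704, -0.064, -0.704]
contact_force: [0.2, 0.1, -3.2]
width: 0.0304
```

Request:
carry_out --deltas '[0.01, 0, 0, 0, 0, 0, -1, 0, 0, 0, 0, 0, 0, -1]'

```text
clock: 75.97
position: [0.4498, -0.2751, 0.0889]
ee_rot: [-0.064, 0.705, -0.064, -0.704]
contact_force: [-1.1, 1.2, 2.7]
width: 0.0307
```

Touchdown. I release and rise well clear, then run the final checks.

Request:
carry_out --deltas '[0, 0, 0, 0, 0, 0, -0.1, 0, 0, 0, 0, 0, 0, 0.3, 0, 0, 0, 0, 0, 0, 0.5, 0, 0, 0, 0, 0, 0, 0.6, 0, 0, 0, 0, 0, 0, 0.6, -0.2, 0, 0, 0, 0, 0, 0.6, -0.4, 0, 0, 0, 0, 0, 0.6, -0.5, 0, 0, 0, 0, 0, 1, -0.5, 0, 0, 0, 0, 0, 1, -0.5, 0, 0, 0, 0, 0, 1]'

```text
clock: 77.22
position: [0.4496, -0.2751, 0.2163]
ee_rot: [-0.064, 0.705, -0.064, -0.704]
contact_force: [0.8, -0.5, 0.2]
width: 0.0855
```

Request:
carry_out --deltas '[-0.4, 0, 0, 0, 0, 0, 1, -0.2, 0, 0, 0, 0, 0, 1, 0, 0, 0, 0, 0, 0, 1, 0, 0, 0, 0, 0, 0, 1, 0, 0, 0, 0, 0, 0, 1, 0, 0, 0, 0, 0, 0, 1]'

```text
clock: 77.97
position: [0.4493, -0.2748, 0.2496]
ee_rot: [0.064, -0.704, 0.064, 0.705]
contact_force: [-0.0, 1.0, 0.7]
width: 0.0856
```

```bash
python3 g.py .45 -.275 .2; python3 stack.py pics/s33.png|head -1; python3 -c "
from m import *
im=grab('scene');save(im,'pics/s34.png',None,1.5)
ye,dk,_,h=masks(im)
print(solve(im,comp(ye,im,[.4255,-.383,.12]),[(.016,.111),(.016,.135)],(.426,-.383)))
print(solve(im,comp(ye,im,[.448,-.275,.14]),[(.016,.131),(.016,.155)],(.448,-.275)))"
```

```text
t 77.97 pos [ 0.4493 -0.2748  0.2496] w 0.0856 F [-0.   1.   0.7] jaw [-0.1798 -0.9837 -0.0006] x [-0.001  0.001 -1.   ] total units [ 0.83  0.   -0.01] len mm 49.6
cap dome z 0.13624055056743922
(array([ 0.42470351, -0.38350939]), np.int64(157), 198.95819878415205)
(array([ 0.44741219, -0.27582888]), np.int64(177), 193.01241613051388)
```

View pics/s34.png

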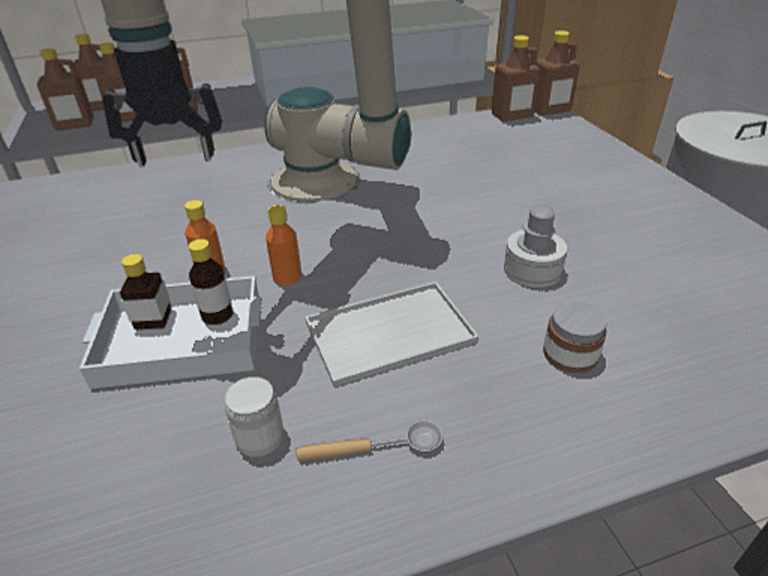

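The final picture shows both bottles upright in the tub (147,295) and (210,285), the tray empty (390,330), collar and cap stacked on the canister (540,235), and the jar (575,338), can (255,415) and orange bottles unmoved. The gripper is clear.

```bash
python3 -c "
from rig import job
print(job.sign_off())"
```

```text
the job is handed in; nothing more can be done
None
```

I did the job in the order asked and handed it in at about 78 s. Both bottles went to the tray, the collar onto the canister neck, the cap onto the collar, and then the square and round bottles went back to the tub.

**Last checks:**
- **Fit:** The cap's dome measured 136.2 mm against 136 mm nominal. Earlier, the collar's spigot top measured 106.7 mm against 107 mm. Both touched down at the predicted height, and neither met resistance on the way down.
- **Bottles:** Both stand upright, within about 1 mm of where the camera first found them. The jar, the can and the orange bottles look unmoved in the last picture, and the gripper is clear of everything.

**What disagreed:** The pictures showed the fingertips about 37 mm farther back along the tool axis than the reported tool position. I worked from the pictures, and every later contact agreed with them. The two cameras also differed from each other by 2–3 mm, so I used their average.

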